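Lay out the weighing station

TASK

Lay out the weighing station: stand each of the three white containers in the tray of its own shape (round in round, square in square, oblong in oblong), flat on the tray's floor, never letting one tip over. Also lay the metal levelling bar, grip upward, flat in the long shallow rest on the other side of the bench: to get it out of its holder, raise its grip end over the lip and draw it out endwise from under the bridge. Let go of everything and leave it lying still.

Things in the scene. Friction and masses are not known exactly. Their poses are not given: they have to be found in the camera images.
- round_jar: Round ingredient jar, 50 mm diameter, 70 mm high. Loose, 0.14 to 0.28 kg, standing upright; white plastic body with a black lid hardly narrower than the body. Origin: centre of its underside; z up along its height. 
- square_jar: Square ingredient canister, 48 x 48 mm (sides along its x and y), 66 mm high. Loose, 0.14 to 0.28 kg, standing upright; white plastic body with a black lid hardly narrower than the body. Origin: centre of its underside; z up along its height. 
- oblong_jar: Oblong ingredient canister, 80 mm long (along its x), 40 mm wide (along its y), 62 mm high. Loose, 0.14 to 0.28 kg, standing upright; white plastic body with a black lid hardly narrower than the body. Origin: centre of its underside; z up along its height. 
- round_tray: Round shallow grey tray, inner diameter 66 mm (outer 72). Fixed to the bench, cork-lined inner floor 3 mm above the bench, rim top 9 mm above the bench, wall 3 mm, about 8 mm of play all round its container. Origin: centre of its underside, on the bench; z up. 
- square_tray: Square shallow grey tray, inside 64 x 64 mm (outside 70 x 70), sides along its x and y. Fixed to the bench, cork-lined inner floor 3 mm above the bench, rim top 9 mm above the bench, wall 3 mm, about 8 mm of play all round its container. Origin: centre of its underside, on the bench; z up. 
- oblong_tray: Oblong shallow grey tray, inside 96 mm (along its x) by 56 mm (along its y), outside 102 x 62. Fixed to the bench, cork-lined inner floor 3 mm above the bench, rim top 9 mm above the bench, wall 3 mm, about 8 mm of play all round its container. Origin: centre of its underside, on the bench; z up. 
- bar: Levelling bar, loose, 0.1-0.2 kg: aluminium blade 190 (x) x 22 (y) x 6 mm with an upright black grip on it, 40 (x) x 18 mm (y), from z = 6 to 40 mm, centred at x = -60 mm. Origin: centre of the blade's underside; x along the blade, -x end = grip end, z up. Centre of mass at x = -30 mm. Starts lying in the holder, x along the holder's x, underside 3 mm above the bench.
- holder: Bar's grey holder, fixed: floor 206 (x) x 44 mm, 3 mm thick, open sides. At its -x end (robot side) a lip 4 mm thick, top 15 mm above bench. At x = 63 to 103 mm a bridge: cheeks 36 mm apart, roof underside 17, top 21 mm above bench; end wall from x = 99. A level lift jams under the roof: raise the bar's -x end 15-30 mm, draw it 45 mm or more to -x. Origin: centre of underside, on bench.
- rest: Rest for the bar: long shallow grey tray fixed to the bench, inside 214 mm (x) by 42 mm (y), outside 220 x 48, cork-lined inner floor 3 mm above the bench, rim top 8 mm above the bench. The bar lies in it lengthwise, either way round. Origin: centre of its underside, on the bench; x along its length.
Not all that is in view belongs to the job. Leave any purple or yellow look-alike of the round_tray alone.

How it is judged:
At the end, for the whole second after the job is handed in: Each container is upright on the floor of its own shape's tray (centre within 13 mm, underside at most 6.5 mm up, tilt under 0.06 rad); the bar lies flat, grip up, in the rest (centre within 17 mm, lengthwise within 0.15 rad either way round, same height and tilt); all at rest (horizontal distance between round_jar and round_tray below 0.013 m and z of round_jar in the frame of round_tray below 0.0065 m and angle between each of round_jar, square_jar, oblong_jar, bar's own z axis and vertical below 0.06 rad and linear speed of each of round_jar, square_jar, oblong_jar, bar below 0.02 m/s and angular speed of each of round_jar, square_jar, oblong_jar, bar below 0.2 rad/s and horizontal distance between square_jar and square_tray below 0.013 m and z of square_jar in the frame of square_tray below 0.0065 m and horizontal distance between oblong_jar and oblong_tray below 0.013 m and z of oblong_jar in the frame of oblong_tray below 0.0065 m and horizontal distance between bar and rest below 0.017 m and z of bar in the frame of rest below 0.0065 m and angle between the x axis of bar and the x axis of rest, either way round below 0.15 rad); the robot touches nothing.
It fails at once if the round container is tipped over (more than 40 degrees) (angle between round_jar's own z axis and vertical above 0.7 rad).
It fails at once if the square container is tipped over (more than 40 degrees) (angle between square_jar's own z axis and vertical above 0.7 rad).
It fails at once if the oblong container is tipped over (more than 40 degrees) (angle between oblong_jar's own z axis and vertical above 0.7 rad).
It also fails if it takes over 106 s, if anything falls off the work surface, if the arm or the gripper's body presses on something with over 40 N, if the wrist force passes 120 N, or if a joint passes its speed limit or range.

ROBOT

A 6-joint arm with a two-finger parallel gripper is mounted at the origin on the work surface. World frame = base frame: x ahead of the robot, y to its left, z up, the work surface at z = 0. Lengths are in m, angles in rad, forces in N, time in s.
With the tool pointing down it reaches from about 0.425 to 0.95 m from the base axis. Payload 3.5 kg.
Tool frame: the origin (TCP) lies midway between the tips of the shut fingers; the grasp point (between the pads) lies 19 mm behind it (env.pinch_z is the z of the grasp point in the tool frame, in m); z points along the fingers, y is the direction in which the jaws open and shut (so a half turn about z gives the same grasp; the last joint's range is limited). The gripper opens to 85 mm and grips with 20 to 120 N. Pads are 22 mm wide; open, the fingers measure 114 mm over their backs; the gripper's body (76 mm by 85 mm) begins 54 mm behind the grasp point. The pads swing forward as they close: fully open they stand 13 mm farther back than shut.
Start: joints at [1.043, 0.286, 1.577, -0, 1.279, -0.15], TCP at [0.249, 0.627, 0.208] pointing down, gripper open.
Joint ranges: [-2.77, 2.77], [-0.9, 2.22], [0.21, 2.48], [-1.53, 4.67], [0.24, 2.81], [-2.84, 2.84]. Speed limits (rad/s): [2.79, 2.79, 3.14, 3.14, 3.14, 3.14].

INTERFACE

Orientations are given as a unit quaternion [x, y, z, w].
In Python, from station import env, camera, calibration, ticket gives the robot as it stands.
- The arm moves only by the shell command python3 -m jog 'ROWS' [FORCE]. ROWS is JSON, a list that holds one entry, the list of rows, each a list of 7 numbers: the shift along the tool's x, y, z in m, then the turn, a rotation vector about the tool's x, y, z in degrees, then the closure, from -1 (fully open) to 1 (shut). A call has 1 to 12 rows; each row shifts and turns the commanded pose from where the row before left it, along the tool's axes as they then stand; what a row does not reach is not made up. A row lasts 1/10 s, in which the tool goes at most 50 mm and 8.59 degrees, less where a joint would pass 70% of its speed; a pose out of reach is approached as far as the arm can. A call is refused whole if a number of a shift passes 0.05 or a number of a turn 8.59, either way. A call with a gripper value outside its range is refused whole. The fingers move at their own pace and stop on an object; FORCE is the grip in N (left out, the last holds). Time passes only in rows, so rows that do not move let the fingers close. It gives the time, the measured TCP pose, the force and the opening at its end, in the units of the state.
- env.state(): the state, without advancing time (a new reading comes with each control period).
- camera(name): name is "scene" or "top" or "wrist"; returns the picture (480x640x3 uint8, red, green, blue); there is no depth.
- calibration(name): a dict with "mtx" (3x3 intrinsics, pixels), "k1" (the pictures are not rectified: a ray, as slopes to the right and down, at radius r is drawn at 1 + k1 r^2 times it, then the intrinsics apply), "R" (3x3) and "t" (3): a world point X has camera coordinates R X + t; the wrist camera has in their place "hand_eye" (4x4, takes a point from camera to tool coordinates, whose origin is the TCP and whose axes are the flange's). Camera axes: x right, y down, z forward; pixel columns grow to the right and rows downward; lengths in m; the calibration is good to about 2 mm. A picture is of the moment at which its call begins: read the wrist's pose just before it. calibration takes no time and is no camera call.
- ticket.job_done(): hands the job in, once; it reports no verdict.
The state is a dict: "t": time; "joint_positions": joint angles; "joint_velocities": joint speeds; "tau": joint torques, N m; "tool_pos": TCP position; "tool_rot": TCP orientation; "wrist_force": force on the tool from outside, world axes, zero at the start; "ft_torque": the same for the moment, N m; "gripper_width": finger opening in m.
Only numpy, scipy, OpenCV 4.12 (cv2) and the standard library are available. Lean on these libraries where they do the work, as an engineer would, in place of code of your own. Each camera call takes 0.05 s, during which the arm holds its last target.

## Working session

There is one attempt and no reset: what is moved stays moved. The work goes in short steps, Python scripts to look and compute and a shell command to move; the robot and the scene stay as the last step left them, time stands still between calls to the robot, and variables do not carry over. Pictures are saved under pics/ and viewed, and the job is handed in when it is done.

```bash
ls; mkdir -p pics; python3 - <<'E'
from station import env, camera, calibration, ticket
import cv2
print(env.state(), env.pinch_z)
for n in ["scene","top","wrist"]:
    c=calibration(n); print(n,{k:(v.tolist() if hasattr(v,'tolist') else v) for k,v in c.items()})
    cv2.imwrite(f"pics/{n}0.png",camera(n)[:,:,::-1])
E
```

```text
pics
{'t': 0.0, 'joint_positions': array([ 1.04300245e+00,  2.87199638e-01,  1.57816631e+00,  2.51219488e-05,
        1.27857795e+00, -1.50024816e-01]), 'joint_velocities': array([ 3.27648216e-04, -8.22318753e-04, -8.36845023e-05,  7.50359631e-04,
       -9.99082988e-04,  7.68527168e-04]), 'tau': array([ 3.35868153e-04, -4.05970037e+01, -2.92630005e+01, -4.68820861e-05,
        5.77999192e-03, -1.24372107e-06]), 'tool_pos': array([0.24859749, 0.62680104, 0.20673036]), 'tool_rot': array([ 1.87766818e-01,  9.82212930e-01, -1.10475499e-03, -4.02186858e-04]), 'wrist_force': array([-0.55052425,  0.44542008,  0.99805782]), 'ft_torque': array([ 0.01429821, -0.0100569 ,  0.02642184]), 'gripper_width': 0.08546187963316336} -0.0187
scene {'mtx': [[534.0014405728031, 0.0, 316.870751066123], [0.0, 534.0014405728031, 233.02748118160036], [0.0, 0.0, 1.0]], 'k1': 0.015116304067405427, 'R': [[0.39220756541024476, 0.9195989928885246, -0.022603493388853514], [0.5781156404655153, -0.2655297176220114, -0.7715414929274522], [-0.7155106790846073, 0.28953697749680635, -0.6357773248377911]], 't': [-0.222346
[... 237 characters left out ...]
9995232793903228, -0.008555934589270845], [-0.9803755972941357, 0.030763512633445553, -0.19472363626591052], [0.1948940180971393, 0.0026115603126220803, -0.9808208304592055]], 't': [0.04734333536442199, 0.48892267008031676, 0.916714164503396]}
wrist {'mtx': [[340.42238722345957, 0.0, 327.152753926212], [0.0, 340.42238722345957, 239.48804430735575], [0.0, 0.0, 1.0]], 'k1': -0.04792634535916551, 'hand_eye': [[-0.000478961947429672, -0.9508044971501973, -0.3097911857919969, 0.07918508651433251], [0.9999986231842726, -0.0009475891084881116, 0.0013622424302833845, 0.0008221768340075375], [-0.0015887809824843312, -0.3097901068043331, 0.9508036419267377, -0.1648433038863761], [0.0, 0.0, 0.0, 1.0]]}
```

View pics/top0.png

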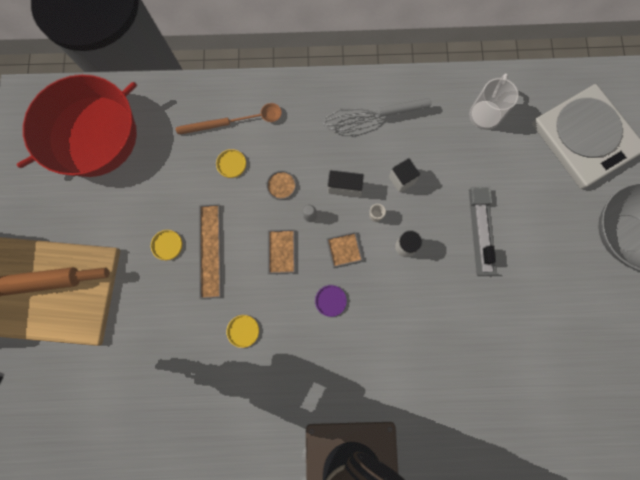

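View pics/scene0.png

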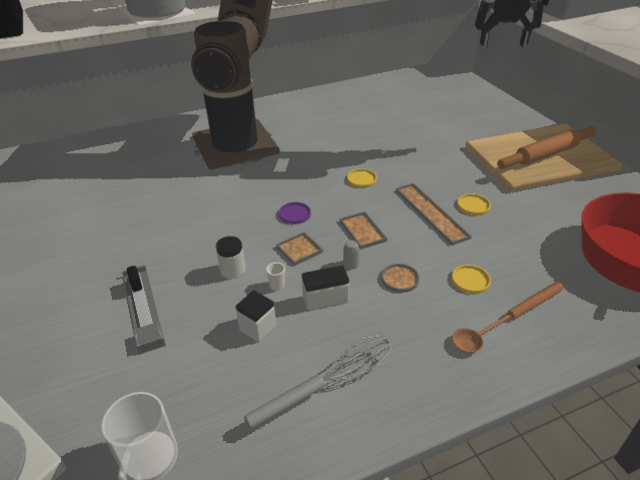

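View pics/wrist0.png

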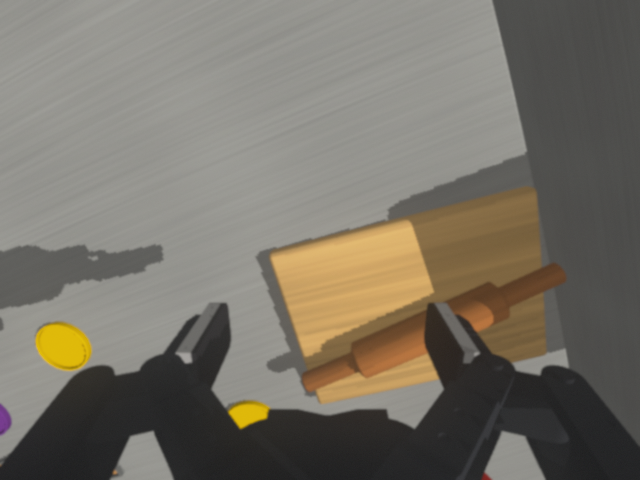

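The top view shows these things:
- Containers: oblong jar (346,184), square jar (405,172), round jar (410,243).
- Trays and rest: round cork tray (283,186), oblong tray (283,252), square tray (346,250), rest (210,252).
- Holder with the bar: (483,232), grip at (489,254).
- Look-alikes: yellow trays (232,163), (167,245), (243,331), the purple tray (332,300), a cream cup (377,211) and a grey shaker (310,213).

Next I'll take close crops.

```bash
python3 - <<'E'
import cv2
a=cv2.imread('pics/top0.png')
cv2.imwrite('pics/topA.png',cv2.resize(a[150:275,260:440],None,fx=4.4,fy=4.4,interpolation=cv2.INTER_CUBIC))
cv2.imwrite('pics/topB.png',cv2.resize(a[180:285,450:520],None,fx=5.5,fy=5.5,interpolation=cv2.INTER_CUBIC))
b=cv2.imread('pics/scene0.png')
cv2.imwrite('pics/scA.png',cv2.resize(b[200:350,200:440],None,fx=3.3,fy=3.3,interpolation=cv2.INTER_CUBIC))
E
cat > h.py <<'E'
import numpy as np, cv2
from station import calibration
from scipy.spatial.transform import Rotation as Ro
def cam(n, st=None):
    c=calibration(n); K=np.array(c['mtx']); k=c['k1']
    if n=='wrist':
        H=np.array(c['hand_eye']); T=np.eye(4); T[:3,:3]=Ro.from_quat(st['tool_rot']).as_matrix(); T[:3,3]=st['tool_pos']
        M=np.linalg.inv(T@H); R,t=M[:3,:3],M[:3,3]
    else: R,t=np.array(c['R']),np.array(c['t'])
    return K,np.array([k,0,0,0,0.]),R,t
def up(n,uv,z,st=None):
    K,d,R,t=cam(n,st)
    # distortion: slope drawn at (1+k r^2) times
    p=cv2.undistortPoints(np.array(uv,float).reshape(-1,1,2),K,d).reshape(-1,2)
    o=-R.T@t; out=[]
    for q in p:
        v=R.T@np.array([q[0],q[1],1]); out.append(o+v*(z-o[2])/v[2])
    return np.array(out)
def pr(n,X,st=None):
    K,d,R,t=cam(n,st)
    return cv2.projectPoints(np.array(X,float).reshape(-1,3),cv2.Rodrigues(R)[0],t,K,d)[0].reshape(-1,2)
E
```

```text
(no output)
```

View pics/topA.png

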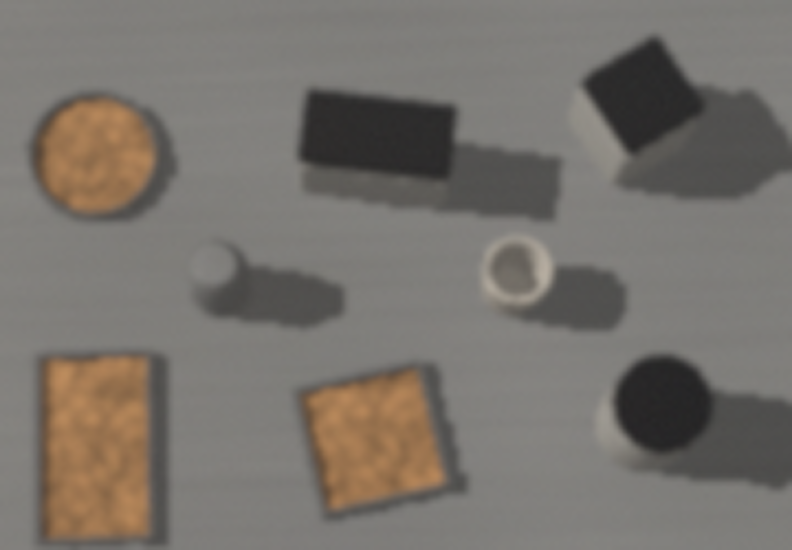

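View pics/topB.png

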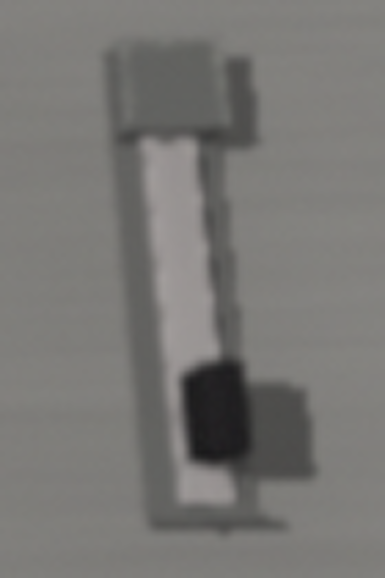

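View pics/scA.png

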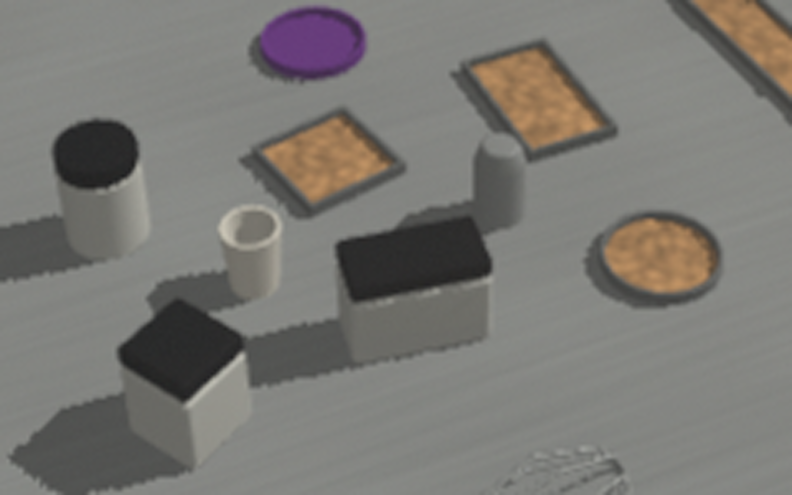

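```bash
cat > seg.py <<'E'
from h import *
def fit(n,img,seed,z,kind,st=None,win=70):
    hsv=cv2.cvtColor(img,cv2.COLOR_BGR2HSV)
    if kind=='cork': m=((hsv[...,1]>70)&(hsv[...,2]>70)&(hsv[...,0]<25))
    else: m=(img.max(2)<62)
    m=m.astype(np.uint8)
    m=cv2.morphologyEx(m,cv2.MORPH_CLOSE,np.ones((3,3),np.uint8))
    nl,lab,stt,cen=cv2.connectedComponentsWithStats(m)
    # nearest comp to seed with area>60
    best=min([i for i in range(1,nl) if stt[i,4]>60],key=lambda i:np.hypot(*(cen[i]-seed)))
    mm=(lab==best).astype(np.uint8)
    cs=cv2.findContours(cv2.resize(mm*255,None,fx=4,fy=4,interpolation=cv2.INTER_LINEAR)//128,cv2.RETR_EXTERNAL,cv2.CHAIN_APPROX_NONE)[0]
    c=max(cs,key=cv2.contourArea).reshape(-1,2)
    c=(c+0.5)/4-0.5
    X=up(n,c,z,st)[:,:2]
    (cx,cy),(w,h),a=cv2.minAreaRect((X*1000).astype(np.float32))
    if w<h: w,h,a=h,w,a+90
    return cen[best].round(1),stt[best,4],round(cx,1),round(cy,1),round(w,1),round(h,1),round((a+90)%180-90,1)
E
python3 - <<'E'
from seg import *
T=cv2.imread('pics/top0.png');S=cv2.imread('pics/scene0.png')
for nm,st,ss,z,k in [('round_jar',(410,241),(230,247),.07,'b'),('square_jar',(406,171),(256,307),.066,'b'),('oblong_jar',(346,181),(326,279),.062,'b'),
 ('round_tray',(282,186),(400,277),.003,'cork'),('square_tray',(346,250),(300,248),.003,'cork'),('oblong_tray',(283,252),(362,229),.003,'cork'),('rest',(210,252),(432,213),.003,'cork'),('grip',(489,254),(134,279),.04,'b')]:
    print(nm);print('  top',fit('top',T,st,z,k));print('  scn',fit('scene',S,ss,z,k))
print(up('top',[[450+150/5.5,180+520/5.5],[450+250/5.5,180+525/5.5],[450+107/5.5,180+45/5.5],[450+210/5.5,180+42/5.5]],.012))
print('blade end',up('top',[[450+178/5.5,180+503/5.5],[450+236/5.5,180+500/5.5],[450+141/5.5,180+138/5.5],[450+197/5.5,180+138/5.5]],.009))
E
```

```text
round_jar
  top (array([410.5, 241.6]), np.int32(354), 474.8, -141.9, 47.1, 45.6, 41.4)
  scn (array([228.5, 246.4]), np.int32(408), 484.7, -144.5, 56.9, 48.6, -24.6)
square_jar
  top (array([406.1, 171.5]), np.int32(376), 636.5, -143.9, 47.7, 46.7, -60.2)
  scn (array([254.3, 305.4]), np.int32(663), 643.9, -145.9, 53.8, 52.1, 28.3)
oblong_jar
  top (array([345.7, 180.4]), np.int32(531), 620.5, -7.2, 77.6, 39.4, 81.3)
  scn (array([324.7, 278. ]), np.int32(806), 629.6, -9.5, 79.6, 49.0, 81.3)
round_tray
  top (array([281.1, 184.8]), np.int32(554), 635.6, 145.7, 64.6, 64.1, -0.8)
  scn (array([399.7, 277.1]), np.int32(586), 631.6, 146.3, 64.7, 61.6, 39.6)
square_tray
  top (array([344.3, 249.3]), np.int32(747), 473.8, 0.1, 66.3, 65.4, 11.1)
  scn (array([298.8, 247.4]), np.int32(561), 469.2, 1.3, 62.4, 61.6, 11.1)
oblong_tray
  top (array([281.5, 251.2]), np.int32(970), 474.5, 146.0, 96.7, 55.6, -0.8)
  scn (array([362.4, 229.1]), np.int32(671), 469.6, 147.4, 94.9, 54.9, -0.0)
rest
  top (array([209.5, 251.4]), np.int32(1619), 481.4, 312.1, 215.7, 42.9, 1.7)
  scn (array([433.2, 213.3]), np.int32(1011), 477.5, 314.0, 214.1, 41.3, 2.0)
grip
  top (array([489.5, 254.9]), np.int32(194), 445.9, -320.2, 44.2, 25.8, -5.6)
  scn (array([133.7, 278.3]), np.int32(256), 463.2, -324.1, 72.2, 20.4, 0.2)
[[ 0.40472274 -0.29826946  0.012     ]
 [ 0.40144665 -0.33890118  0.012     ]
 [ 0.60876096 -0.29942191  0.012     ]
 [ 0.60862844 -0.34333575  0.012     ]]
blade end [[ 0.41171954 -0.31144444  0.009     ]
 [ 0.41224688 -0.33536624  0.009     ]
 [ 0.56798219 -0.31105015  0.009     ]
 [ 0.5672049  -0.33473865  0.009     ]]
```

```bash
cat > go.py <<'E'
import sys
from h import *
from station import env
s=env.state()
def need(x,y,z,psi=None,p=None):
    R=Ro.from_quat(s['tool_rot']).as_matrix(); pp=s['tool_pos']
    cur=np.degrees(np.arctan2(R[1,0],R[0,0]))
    if psi is not None:
        a=np.radians(psi); Rt=np.column_stack([[np.cos(a),np.sin(a),0],[np.sin(a),-np.cos(a),0],[0,0,-1]])
        print('rot deg',np.degrees(Ro.from_matrix(R.T@Rt).as_rotvec()).round(2)); R=Rt
    print('t',round(s['t'],2),'psi',cur.round(2),'pos',pp.round(4),'shift mm (after rot)',(1000*R.T@(np.array([x,y,z])-pp)).round(1),'w',round(s['gripper_width'],4),'F',s['wrist_force'].round(1),'q',s['joint_positions'].round(2))
if __name__=='__main__':
    a=[float(v) for v in sys.argv[1:]]; need(*a)
E
python3 go.py .5 .45 .207 90
```

```text
rot deg [-1.000e-01  5.000e-02  6.835e+01]
t 0.15 psi 158.35 pos [0.2487 0.6269 0.207 ] shift mm (after rot) [-176.9  251.3    0. ] w 0.0856 F [ 0.2  0.2 -0.3] q [ 1.04  0.29  1.58  0.    1.28 -0.15]
```

```bash
python3 -m jog '[[[0,0,0,0,0,8.5,-1],[0,0,0,0,0,8.5,-1],[0,0,0,0,0,8.5,-1],[0,0,0,0,0,8.5,-1],[0,0,0,0,0,8.5,-1],[0,0,0,0,0,8.5,-1],[0,0,0,0,0,8.5,-1],[0,0,0,0,0,8.5,-1]]]' 60
python3 -m jog '[[[-0.03,0.042,0,0,0,0,-1],[-0.03,0.042,0,0,0,0,-1],[-0.03,0.042,0,0,0,0,-1],[-0.03,0.042,0,0,0,0,-1],[-0.03,0.042,0,0,0,0,-1],[-0.03,0.042,0,0,0,0,-1],[0,0,0,0,0,0,-1]]]'
python3 go.py .5 .15 .207 90
```

```text
t: 0.95
tool_pos: [0.2488, 0.6271, 0.2075]
tool_rot: [0.707, 0.707, -0.001, 0.0]
wrist_force: [-0.3, -0.2, -0.6]
gripper_width: 0.0855
t: 1.65
tool_pos: [0.4989, 0.4503, 0.2075]
tool_rot: [0.707, 0.707, -0.0, 0.001]
wrist_force: [0.9, 0.5, 0.3]
gripper_width: 0.0857
rot deg [ 0.07  0.09 -0.04]
t 1.65 psi 89.96 pos [0.4989 0.4503 0.2075] shift mm (after rot) [-300.3    1.1    0.5] w 0.0857 F [0.9 0.5 0.3] q [ 0.58  0.28  1.58 -0.    1.28  0.59]
```

```bash
python3 -m jog '[[[-0.04,-0.015,-0.02,0,0,0,-1],[-0.04,-0.015,-0.02,0,0,0,-1],[-0.04,-0.01,-0.02,0,0,0,-1],[-0.04,-0.01,-0.01,0,0,0,-1],[0,0,0,0,0,0,-1]]]'
cat > snap.py <<'E'
import sys,pickle
from h import *
from station import env,camera
n=sys.argv[1]
s=env.state(); im=camera('wrist')[:,:,::-1]
cv2.imwrite(f'pics/{n}.png',im); pickle.dump(s,open(f'pics/{n}.pkl','wb'))
E
python3 snap.py w1; python3 go.py .5 -.03 .28 90
```

```text
t: 2.15
tool_pos: [0.4446, 0.2921, 0.2804]
tool_rot: [0.706, 0.708, 0.001, 0.001]
wrist_force: [0.3, 0.7, 0.6]
gripper_width: 0.0854
rot deg [ 0.13 -0.08  0.24]
t 2.2 psi 90.24 pos [0.4448 0.2935 0.2794] shift mm (after rot) [-323.5   55.2   -0.6] w 0.0851 F [-0.1  0.6 -0.1] q [ 0.39 -0.08  1.84  0.    1.38  0.39]
```

View pics/w1.png

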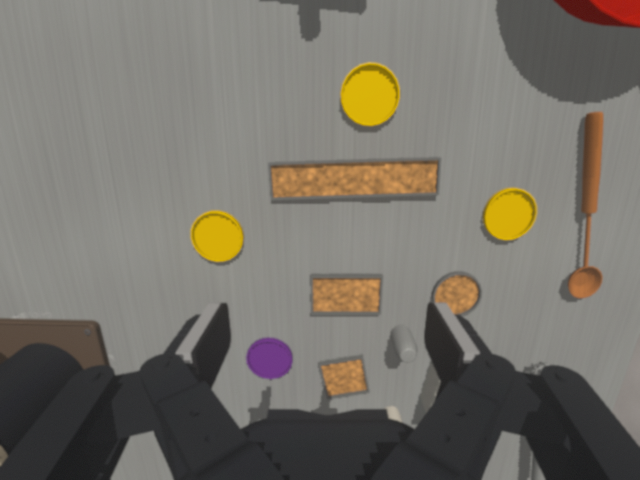

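Wrist view: rest (355,180), oblong tray (346,295), round cork tray (457,293) partly behind a finger, square tray (344,377). The yellow and purple look-alikes are clearly different. I'll measure the trays here.

```bash
python3 - <<'E'
from seg import *
import pickle
s=pickle.load(open('pics/w1.pkl','rb'));I=cv2.imread('pics/w1.png')
for nm,p in [('rest',(355,180)),('obl',(346,295)),('round',(457,293)),('sq',(344,377))]:
    print(nm,fit('wrist',I,p,.003,'cork',s))
E
python3 -m jog '[[[-0.04,0.01,0,0,0,0,-1],[-0.04,0.01,0,0,0,0,-1],[-0.04,0.01,0,0,0,0,-1],[-0.04,0.01,0,0,0,0,-1],[-0.04,0.01,0,0,0,0,-1],[-0.04,0.01,0,0,0,0,-1],[-0.04,0.01,0,0,0,0,-1],[-0.04,0,0,0,0,0,-1],[0,0,0,0,0,0,-1],[0,0,0,0,0,0,-1]]]'
python3 snap.py w2; python3 go.py .5 -.03 .28 90
```

```text
rest (array([354.2, 178.5]), np.int32(5342), 481.4, 311.8, 216.2, 42.9, 2.0)
obl (array([345.9, 294.4]), np.int32(2277), 473.8, 145.2, 98.6, 54.2, -0.0)
round (array([457.6, 293.3]), np.int32(1249), 637.0, 147.3, 65.0, 58.9, -33.9)
sq (array([343.9, 377.1]), np.int32(1286), 473.7, -1.1, 65.9, 63.5, 10.9)
t: 3.2
tool_pos: [0.5173, -0.0249, 0.2771]
tool_rot: [0.705, 0.709, -0.0, -0.001]
wrist_force: [-0.1, -0.6, -0.6]
gripper_width: 0.0853
rot deg [-0.08 -0.07  0.39]
t 3.25 psi 90.39 pos [ 0.5172 -0.0242  0.2773] shift mm (after rot) [ -5.8 -17.2  -2.7] w 0.0854 F [0.3 0.3 0.1] q [-0.24 -0.11  1.88  0.    1.38 -0.25]
```

View pics/w2.png

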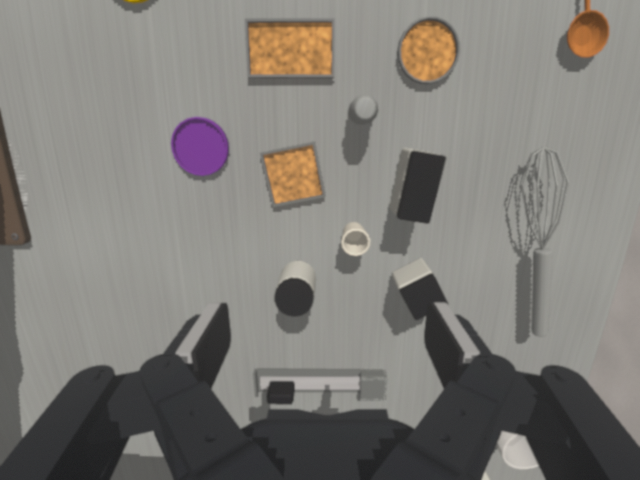

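Wrist view, pixel positions: round jar lid (294,296), square lid (418,290) clipped by the finger, oblong lid (421,187), bar grip (281,391), square tray (294,177), round tray (428,50), oblong tray (290,48).

```bash
python3 - <<'E'
from seg import *
import pickle
s=pickle.load(open('pics/w2.pkl','rb'));I=cv2.imread('pics/w2.png')
for nm,p,z,k in [('round_t',(428,50),.003,'cork'),('obl_t',(290,48),.003,'cork'),('sq_t',(294,177),.003,'cork'),('rj',(294,296),.07,'b'),('oj',(421,187),.062,'b'),('grip',(281,391),.043,'b')]:
    print(nm,fit('wrist',I,p,z,k,s))
print('cup,shaker top',up('wrist',[[356,240],[364,106]],.045,s).round(3),up('top',[[377,211],[310,211]],.045).round(3))
E
python3 go.py .475 -.142 .12 90
```

```text
round_t (array([428.1,  50.2]), np.int32(2656), 635.1, 146.1, 65.6, 64.8, -86.6)
obl_t (array([290.1,  47.9]), np.int32(4382), 473.5, 146.9, 97.2, 56.4, -0.1)
sq_t (array([292.7, 174.2]), np.int32(2523), 473.7, 0.0, 65.7, 65.4, 11.1)
rj (array([293.6, 297.1]), np.int32(1038), 477.3, -139.7, 48.7, 43.7, 89.4)
oj (array([420. , 186.7]), np.int32(2204), 621.8, -6.3, 76.3, 38.7, 81.4)
grip (array([280.1, 392.6]), np.int32(497), 450.3, -308.6, 38.9, 38.9, -3.3)
cup,shaker top [[ 0.553 -0.073  0.045]
 [ 0.558  0.081  0.045]] [[ 0.552 -0.076  0.045]
 [ 0.557  0.076  0.045]]
rot deg [-0.08 -0.07  0.39]
t 3.25 psi 90.39 pos [ 0.5172 -0.0242  0.2773] shift mm (after rot) [-117.8  -42.2  157.3] w 0.0854 F [0.3 0.3 0.1] q [-0.24 -0.11  1.88  0.    1.38 -0.25]
```

```bash
python3 -m jog '[[[-0.04,-0.014,0.03,0,0,0,-1],[-0.04,-0.014,0.03,0,0,0,-1],[-0.037,-0.013,0.04,0,0,0,-1],[0,0,0.03,0,0,0,-1],[0,0,0,0,0,0,-1]]]'
python3 go.py .476 -.141 .02 90
```

```text
t: 3.75
tool_pos: [0.4761, -0.133, 0.1496]
tool_rot: [0.705, 0.709, -0.001, -0.005]
wrist_force: [0.0, 0.3, -0.0]
gripper_width: 0.0855
rot deg [-0.52 -0.31  0.39]
t 3.75 psi 90.38 pos [ 0.4761 -0.133   0.1496] shift mm (after rot) [-8.000e+00 -1.000e-01  1.296e+02] w 0.0855 F [ 0.   0.3 -0. ] q [-0.48 -0.05  2.06  0.    1.14 -0.49]
```

```bash
python3 -m jog '[[[0,0,0.03,0,0,0,-1],[0,0,0.03,0,0,0,-1],[0,0,0,0,0,0,-1],[0,0,0,0,0,0,-1]]]'
python3 go.py .476 -.141 .02 90
```

```text
t: 4.15
tool_pos: [0.4803, -0.1346, 0.096]
tool_rot: [0.704, 0.71, 0.0, 0.0]
wrist_force: [-0.4, -0.6, 1.0]
gripper_width: 0.0853
rot deg [0.05 0.01 0.48]
t 4.15 psi 90.48 pos [ 0.4803 -0.1346  0.096 ] shift mm (after rot) [-6.4 -4.3 76. ] w 0.0853 F [-0.4 -0.6  1. ] q [-0.48  0.02  2.09  0.    1.02 -0.49]
```

```bash
python3 -m jog '[[[-0.006,-0.004,0,0,0,0,-1],[0,0,0.025,0,0,0,-1],[0,0,0.025,0,0,0,-1],[0,0,0.025,0,0,0,-1],[0,0,0,0,0,0,-1],[0,0,0,0,0,0,-1]]]'
python3 go.py .476 -.141 .02 90
```

```text
t: 4.75
tool_pos: [0.4762, -0.1423, 0.0212]
tool_rot: [0.705, 0.709, 0.0, 0.001]
wrist_force: [-0.4, -0.3, -0.2]
gripper_width: 0.0858
rot deg [0.1  0.06 0.36]
t 4.75 psi 90.36 pos [ 0.4762 -0.1423  0.0212] shift mm (after rot) [ 1.3 -0.2  1.2] w 0.0858 F [-0.4 -0.3 -0.2] q [-0.49  0.14  2.13 -0.    0.87 -0.5 ]
```

```bash
python3 -m jog '[[[0,0,0,0,0,0,0],[0,0,0,0,0,0,0.2],[0,0,0,0,0,0,1],[0,0,0,0,0,0,1],[0,0,0,0,0,0,1],[0,0,0,0,0,0,1],[0,0,0,0,0,0,1]]]' 40
python3 -m jog '[[[0,0,-0.01,0,0,0,1],[0,0,-0.02,0,0,0,1],[0,0,-0.03,0,0,0,1],[0,0,-0.03,0,0,0,1],[0,0,-0.03,0,0,0,1],[0,0,-0.01,0,0,0,1],[0,0,0,0,0,0,1],[0,0,0,0,0,0,1]]]'
python3 snap.py w3; python3 go.py .635 .146 .15 90
```

```text
t: 5.45
tool_pos: [0.4764, -0.1423, 0.0215]
tool_rot: [0.705, 0.709, 0.0, 0.001]
wrist_force: [-1.7, 0.5, 6.7]
gripper_width: 0.048
t: 6.25
tool_pos: [0.4744, -0.1412, 0.1483]
tool_rot: [0.705, 0.709, -0.0, -0.001]
wrist_force: [0.3, -0.2, -1.8]
gripper_width: 0.048
rot deg [-0.18 -0.1   0.35]
t 6.3 psi 90.35 pos [ 0.474  -0.141   0.1476] shift mm (after rot) [287.  161.   -2.4] w 0.0482 F [-0.   0.  -0.8] q [-0.49 -0.05  2.07  0.    1.13 -0.5 ]
```

View pics/w3.png

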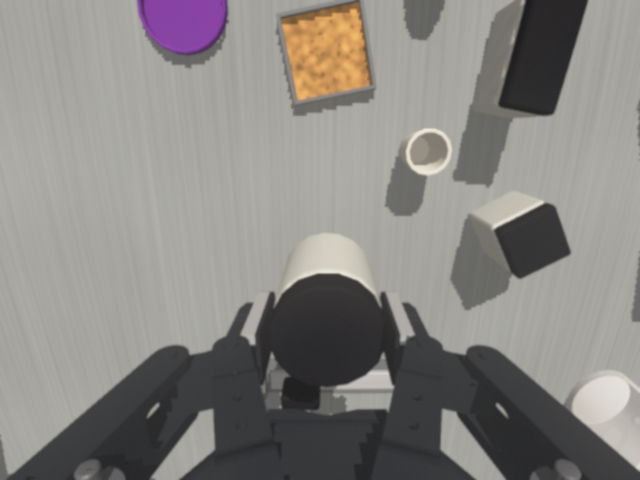

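The round jar is held upright: lid at (327,328), body at (327,260). I'll measure the in-hand offset and get the square jar's pose, lid (531,240), from this view.

```bash
python3 - <<'E'
from seg import *
import pickle
s=pickle.load(open('pics/w3.pkl','rb'));I=cv2.imread('pics/w3.png')
print(up('wrist',[[327,330]],.196,s).round(4))
print(fit('wrist',I,(531,240),.066,'b',s)); print(fit('wrist',I,(545,50),.062,'b',s))
E
```

```text
[[ 0.4749 -0.1369  0.196 ]]
(array([532.4, 240.5]), np.int32(3265), 634.7, -141.7, 47.9, 47.1, -60.8)
(array([541.3,  54.5]), np.int32(6529), 619.9, -8.9, 76.3, 41.5, 81.3)
```

```bash
python3 -m jog '[[[0.02,0.01,0,0,0,0,1],[0.035,0.02,0,0,0,0,1],[0.035,0.02,0,0,0,0,1],[0.035,0.02,0,0,0,0,1],[0.035,0.02,0,0,0,0,1],[0.035,0.02,0,0,0,0,1],[0.035,0.02,0,0,0,0,1],[0.035,0.02,0,0,0,0,1],[0.02,0.01,0,0,0,0,1],[0,0,0,0,0,0,1],[0,0,0,0,0,0,1],[0,0,0,0,0,0,1]]]'
python3 snap.py w4; python3 go.py .635 .144 .024 90
```

```text
t: 7.5
tool_pos: [0.6324, 0.1434, 0.148]
tool_rot: [0.705, 0.709, -0.001, -0.001]
wrist_force: [-0.3, -0.8, -1.1]
gripper_width: 0.048
rot deg [-0.12  0.02  0.29]
t 7.55 psi 90.29 pos [0.6327 0.1433 0.1486] shift mm (after rot) [  0.7   2.3 124.6] w 0.0477 F [-0.1  0.2 -1.5] q [ 0.07  0.28  1.69 -0.    1.17  0.06]
```

View pics/w4.png

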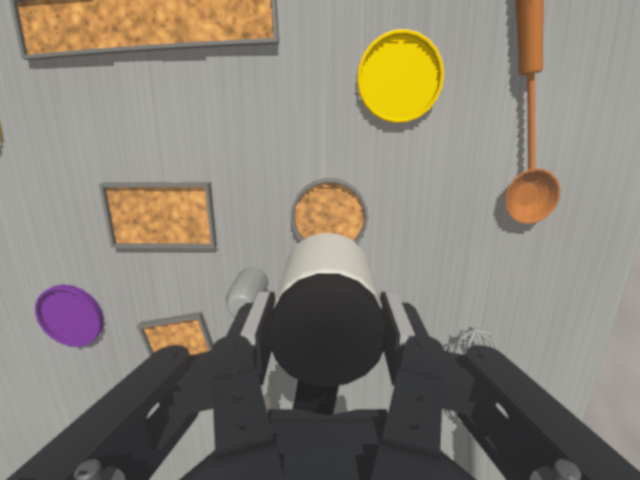

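The round jar is over the round cork tray (330,213), with the tray column lined up with the jar. Lowering it now.

```bash
python3 -m jog '[[[0,0.002,0.03,0,0,0,1],[0,0,0.03,0,0,0,1],[0,0,0.03,0,0,0,1],[0,0,0.02,0,0,0,1],[0,0,0.008,0,0,0,1],[0,0,0,0,0,0,1],[0,0,0,0,0,0,1]]]'
python3 go.py .635 .144 .024 90
```

```text
t: 8.25
tool_pos: [0.6365, 0.1439, 0.0331]
tool_rot: [0.705, 0.709, 0.001, 0.001]
wrist_force: [-0.3, 0.2, -1.8]
gripper_width: 0.0481
rot deg [ 0.12 -0.    0.32]
t 8.25 psi 90.32 pos [0.6365 0.1439 0.0331] shift mm (after rot) [ 0.1 -1.5  9.1] w 0.0481 F [-0.3  0.2 -1.8] q [ 0.07  0.42  1.74 -0.    0.97  0.06]
```

```bash
python3 -m jog '[[[0,-0.001,0.004,0,0,0,1],[0,0,0.003,0,0,0,1],[0,0,0,0,0,0,1],[0,0,0,0,0,0,1]]]'
python3 -m jog '[[[0,0,0.002,0,0,0,1],[0,0,0,0,0,0,1],[0,0,0,0,0,0,1]]]'
python3 snap.py w5; python3 go.py .635 .144 .024 90
```

```text
t: 8.65
tool_pos: [0.6346, 0.1444, 0.0248]
tool_rot: [0.705, 0.709, 0.0, 0.0]
wrist_force: [0.2, 0.1, -1.7]
gripper_width: 0.0479
t: 8.95
tool_pos: [0.6348, 0.1445, 0.0246]
tool_rot: [0.705, 0.709, -0.0, -0.0]
wrist_force: [-3.6, -0.0, 5.2]
gripper_width: 0.048
rot deg [-0.01  0.    0.37]
t 9.0 psi 90.37 pos [0.6348 0.1445 0.0246] shift mm (after rot) [-0.5  0.2  0.6] w 0.0483 F [-2.9 -0.6  6.3] q [ 0.07  0.43  1.75 -0.    0.96  0.06]
```

View pics/w5.png

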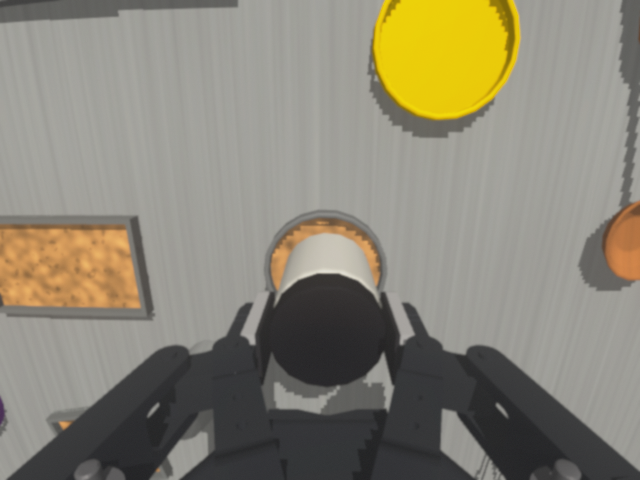

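The jar is on the tray floor with contact force 6 N. Releasing and rising.

```bash
python3 -m jog '[[[0,0,-0.001,0,0,0,1],[0,0,0,0,0,0,0],[0,0,0,0,0,0,-0.5],[0,0,0,0,0,0,-1],[0,0,0,0,0,0,-1],[0,0,0,0,0,0,-1],[0,0,-0.02,0,0,0,-1],[0,0,-0.03,0,0,0,-1],[0,0,-0.03,0,0,0,-1],[0,0,-0.03,0,0,0,-1],[0,0,-0.02,0,0,0,-1],[0,0,0,0,0,0,-1]]]'
python3 snap.py w6; python3 go.py .6355 -.143 .15 119.5
```

```text
t: 10.2
tool_pos: [0.6371, 0.1446, 0.1581]
tool_rot: [0.705, 0.709, 0.003, 0.003]
wrist_force: [1.1, 0.4, 0.4]
gripper_width: 0.0854
rot deg [  0.22   0.04 -29.15]
t 10.25 psi 90.35 pos [0.6356 0.1444 0.1554] shift mm (after rot) [-250.1 -141.6    5.4] w 0.0854 F [-0.  -0.1  0. ] q [ 0.07  0.28  1.68 -0.    1.17  0.06]
```

View pics/w6.png

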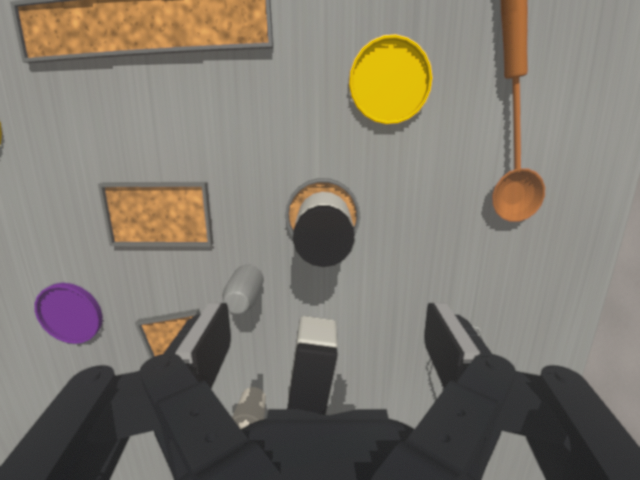

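The round jar stands in the round tray: lid (323,235), upright. Next is the oblong jar.

```bash
python3 - <<'E'
from seg import *
import pickle
s=pickle.load(open('pics/w6.pkl','rb'));I=cv2.imread('pics/w6.png')
print(fit('wrist',I,(323,235),.073,'b',s))
E
python3 -m jog '[[[0,0,0,0,0,4.5,-1],[0,0,0,0,0,4.5,-1],[0,0,0,0,0,0,-1]]]'
python3 go.py .621 -.0075 .1 81.3
```

```text
(array([323.1, 236.2]), np.int32(2784), 635.5, 145.6, 48.6, 45.9, 63.3)
t: 10.55
tool_pos: [0.6332, 0.1442, 0.1509]
tool_rot: [0.758, 0.652, -0.002, -0.001]
wrist_force: [-0.3, -0.7, -0.5]
gripper_width: 0.0852
rot deg [-0.23  0.05  0.05]
t 10.55 psi 81.35 pos [0.6332 0.1442 0.1509] shift mm (after rot) [-151.8   10.9   50.9] w 0.0852 F [-0.3 -0.7 -0.5] q [ 0.07  0.28  1.69 -0.    1.17  0.22]
```

```bash
python3 -m jog '[[[-0.03,0.002,0,0,0,0,-1],[-0.04,0.003,0,0,0,0,-1],[-0.04,0.003,0,0,0,0,-1],[-0.04,0.002,0.02,0,0,0,-1],[0,0,0.02,0,0,0,-1],[0,0,0,0,0,0,-1],[0,0,0,0,0,0,-1]]]'
python3 go.py .621 -.0075 .018 81.3
```

```text
t: 11.25
tool_pos: [0.621, -0.0052, 0.1123]
tool_rot: [0.758, 0.652, -0.001, -0.001]
wrist_force: [-0.4, -0.1, 0.2]
gripper_width: 0.0855
rot deg [-0.16 -0.01  0.11]
t 11.25 psi 81.41 pos [ 0.621  -0.0052  0.1123] shift mm (after rot) [-2.3  0.3 94.3] w 0.0855 F [-0.4 -0.1  0.2] q [-0.17  0.26  1.79  0.    1.09 -0.02]
```

```bash
python3 -m jog '[[[-0.002,0,0.02,0,0,0,-1],[0,0,0.025,0,0,0,-1],[0,0,0.025,0,0,0,-1],[0,0,0.023,0,0,0,-1],[0,0,0,0,0,0,-1],[0,0,0,0,0,0,-1],[0,0,0,0,0,0,0],[0,0,0,0,0,0,0.3],[0,0,0,0,0,0,1],[0,0,0,0,0,0,1],[0,0,0,0,0,0,1],[0,0,0,0,0,0,1]]]'
python3 -m jog '[[[0,0,0,0,0,0,1],[0,0,0,0,0,0,1]]]'
python3 go.py .621 -.0075 .018 81.3
```

```text
t: 12.45
tool_pos: [0.6228, -0.0076, 0.0222]
tool_rot: [0.758, 0.652, 0.001, 0.001]
wrist_force: [0.2, 0.3, 4.9]
gripper_width: 0.0384
t: 12.65
tool_pos: [0.6228, -0.0076, 0.0222]
tool_rot: [0.758, 0.652, 0.001, 0.001]
wrist_force: [0.7, 0.5, 6.2]
gripper_width: 0.0378
rot deg [ 0.16 -0.01  0.05]
t 12.65 psi 81.35 pos [ 0.6228 -0.0076  0.0222] shift mm (after rot) [-0.2 -1.8  4.2] w 0.0378 F [0.7 0.5 6.2] q [-0.18  0.38  1.82  0.    0.93 -0.02]
```

```bash
python3 -m jog '[[[0,0,-0.01,0,0,0,1],[0,0,-0.02,0,0,0,1],[0,0,-0.03,0,0,0,1],[0,0,-0.03,0,0,0,1],[0,0,-0.03,0,0,0,1],[0,0,-0.01,0,0,0,1],[0,0,0,0,0,0,1],[0,0,0,0,0,0,1]]]'
python3 -m jog '[[[0,0,0,0,0,4,1],[0,0,0,0,0,8,1],[0,0,0,0,0,8,1],[0,0,0,0,0,8,1],[0,0,0,0,0,8,1],[0,0,0,0,0,8,1],[0,0,0,0,0,8,1],[0,0,0,0,0,8,1],[0,0,0,0,0,8,1],[0,0,0,0,0,8,1],[0,0,0,0,0,5.5,1],[0,0,0,0,0,0,1]]]'
python3 snap.py w7
python3 go.py .474 .146 .155 0
```

```text
t: 13.45
tool_pos: [0.6202, -0.0073, 0.1486]
tool_rot: [0.758, 0.652, -0.001, -0.001]
wrist_force: [-0.1, -0.6, -2.7]
gripper_width: 0.0383
t: 14.65
tool_pos: [0.6199, -0.0072, 0.1475]
tool_rot: [1.0, -0.001, -0.003, -0.0]
wrist_force: [-0.6, -1.2, -1.9]
gripper_width: 0.0385
rot deg [-0.04  0.25 -0.04]
t 14.7 psi -0.04 pos [ 0.6201 -0.0072  0.148 ] shift mm (after rot) [-146.1 -153.2   -7. ] w 0.0381 F [-0.1  0.7 -1.4] q [-0.18  0.22  1.77 -0.    1.16  1.4 ]
```

View pics/w7.png

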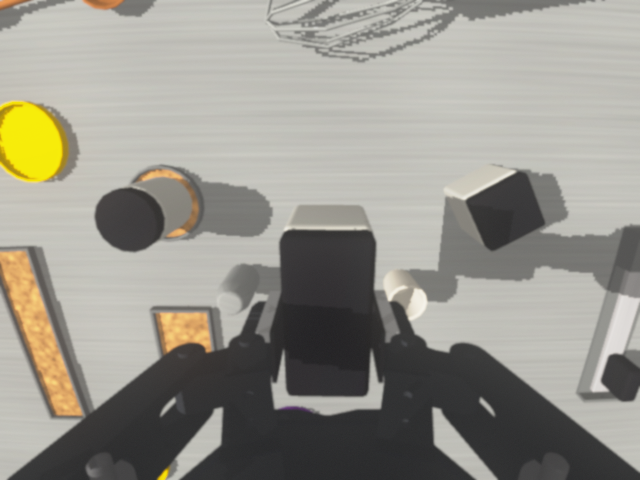

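The oblong jar is held level; its lid spans about (281..376, 231..395). I'll check the lengthwise offset in hand.

```bash
python3 - <<'E'
from seg import *
import pickle
s=pickle.load(open('pics/w7.pkl','rb'));I=cv2.imread('pics/w7.png')
print(up('wrist',[[328,231],[328,395]],.188,s).round(4), s['tool_pos'])
print(fit('wrist',I,(507,210),.066,'b',s))
E
```

```text
[[ 0.6629 -0.0068  0.188 ]
 [ 0.5848 -0.0066  0.188 ]] [ 0.61987634 -0.00719367  0.14754759]
(array([506.9, 213.9]), np.int32(3111), 640.4, -140.1, 46.9, 46.4, 30.0)
```

```bash
python3 -m jog '[[[-0.015,-0.015,0,0,0,0,1],[-0.024,-0.025,0,0,0,0,1],[-0.024,-0.025,0,0,0,0,1],[-0.024,-0.025,0,0,0,0,1],[-0.024,-0.025,0,0,0,0,1],[-0.024,-0.025,0,0,0,0,1],[-0.014,-0.013,0,0,0,0,1],[0,0,0.03,0,0,0,1],[0,0,0.03,0,0,0,1],[0,0,0,0,0,0,1],[0,0,0,0,0,0,1]]]'
python3 go.py .471 .146 .0255 0
```

```text
t: 15.8
tool_pos: [0.4727, 0.1457, 0.0903]
tool_rot: [1.0, -0.001, -0.001, 0.0]
wrist_force: [0.2, -0.5, -1.4]
gripper_width: 0.0383
rot deg [ 0.02  0.1  -0.12]
t 15.8 psi -0.12 pos [0.4727 0.1457 0.0903] shift mm (after rot) [-1.7 -0.3 64.8] w 0.0383 F [ 0.2 -0.5 -1.4] q [ 0.09  0.02  2.11 -0.    1.01  1.67]
```

```bash
python3 -m jog '[[[-0.001,0,0.025,0,0,0,1],[0,0,0.025,0,0,0,1],[0,0,0.008,0,0,0,1],[0,0,0,0,0,0,1],[0,0,0,0,0,0,1]]]'
python3 snap.py w8
python3 go.py .471 .146 .0255 0
```

```text
t: 16.3
tool_pos: [0.4735, 0.146, 0.0343]
tool_rot: [1.0, -0.001, 0.001, -0.0]
wrist_force: [0.1, 0.4, -1.7]
gripper_width: 0.038
rot deg [-0.02 -0.2  -0.15]
t 16.35 psi -0.15 pos [0.4736 0.146  0.0345] shift mm (after rot) [-2.6  0.   9. ] w 0.0382 F [-0.4  0.  -1. ] q [0.09 0.11 2.13 0.   0.89 1.67]
```

View pics/w8.png

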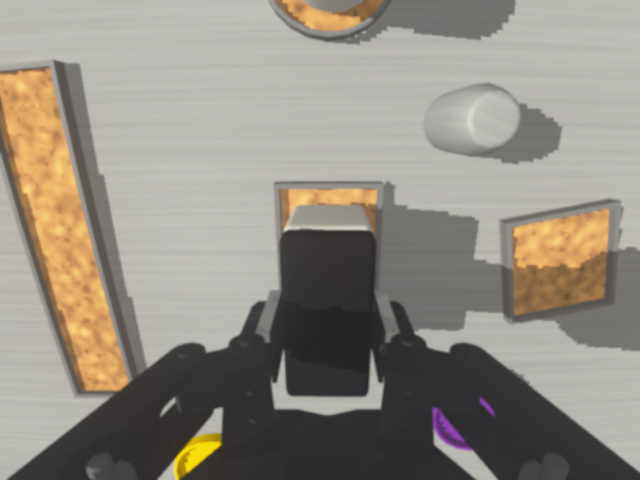

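The jar sits inside the tray outline (tray back edge at row 187, columns 277–382). Lowering it now.

```bash
python3 -m jog '[[[-0.002,0,0.004,0,0,0,1],[0,0,0.003,0,0,0,1],[0,0,0,0,0,0,1],[0,0,0,0,0,0,1]]]'
python3 -m jog '[[[0,0,0.002,0,0,0,1],[0,0,0,0,0,0,1],[0,0,0,0,0,0,1]]]'
python3 go.py .471 .146 .0255 0
```

```text
t: 16.75
tool_pos: [0.4699, 0.146, 0.0256]
tool_rot: [1.0, -0.001, -0.0, 0.0]
wrist_force: [0.5, -0.2, -0.7]
gripper_width: 0.038
t: 17.05
tool_pos: [0.4702, 0.146, 0.0251]
tool_rot: [1.0, -0.001, -0.0, 0.0]
wrist_force: [-4.0, -0.2, 6.8]
gripper_width: 0.0383
rot deg [ 0.01  0.04 -0.13]
t 17.05 psi -0.13 pos [0.4702 0.146  0.0251] shift mm (after rot) [ 0.8 -0.  -0.4] w 0.0383 F [-4.  -0.2  6.8] q [ 0.09  0.13  2.14 -0.    0.88  1.67]
```

Contact felt. Releasing; the bar comes next.

```bash
python3 -m jog '[[[0,0,-0.001,0,0,0,1],[0,0,0,0,0,0,0.3],[0,0,0,0,0,0,-0.5],[0,0,0,0,0,0,-1],[0,0,0,0,0,0,-1],[0,0,0,0,0,0,-1],[0,0,-0.02,0,0,0,-1],[0,0,-0.03,0,0,0,-1],[0,0,-0.03,0,0,0,-1],[0,0,-0.04,0,0,0,-1],[0,0,-0.04,0,0,0,-1],[0,0,0,0,0,0,-1]]]'
python3 snap.py w9; python3 go.py .636 -.1425 .18 29
python3 - <<'E'
from seg import *
import pickle
s=pickle.load(open('pics/w9.pkl','rb'));I=cv2.imread('pics/w9.png')
print(fit('wrist',I,(328,270),.065,'b',s))
E
```

```text
t: 18.25
tool_pos: [0.474, 0.1464, 0.1917]
tool_rot: [1.0, -0.001, 0.007, -0.001]
wrist_force: [0.7, 0.3, 0.6]
gripper_width: 0.085
rot deg [  0.07  -0.45 -29.14]
t 18.3 psi -0.14 pos [0.4722 0.1462 0.1885] shift mm (after rot) [  3.2 331.9   8.5] w 0.0853 F [-0.2  0.  -0.3] q [ 0.09 -0.11  2.04  0.    1.21  1.67]
(array([328.8, 224.7]), np.int32(3345), 473.1, 146.1, 76.1, 37.2, -0.1)
```

View pics/w9.png

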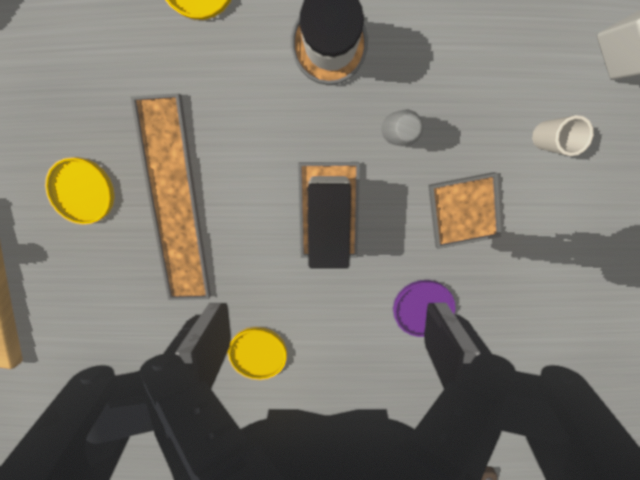

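The oblong jar is seated at (0.473, 0.146); its lid is at (329,225). Next is the square jar.

```bash
python3 -m jog '[[[0,0,0,0,0,-7.4,-1],[0,0,0,0,0,-7.4,-1],[0,0,0,0,0,-7.4,-1],[0,0,0,0,0,-7.4,-1],[0,0.04,0,0,0,0,-1],[0,0.04,0,0,0,0,-1],[0,0.04,0,0,0,0,-1],[0,0.04,0,0,0,0,-1],[0,0.04,0,0,0,0,-1],[0,0.04,0,0,0,0,-1],[0,0.03,0,0,0,0,-1],[0,0,0,0,0,0,-1]]]'
python3 snap.py w10; python3 go.py .637 -.142 .13 29.5
python3 - <<'E'
from seg import *
import pickle
s=pickle.load(open('pics/w10.pkl','rb'));I=cv2.imread('pics/w10.png')
print(pr('wrist',[[.637,-.142,.066]],s)); print(fit('wrist',I,pr('wrist',[[.637,-.142,.066]],s)[0],.066,'b',s))
E
```

```text
t: 19.5
tool_pos: [0.6031, -0.0923, 0.1824]
tool_rot: [0.968, 0.252, -0.001, -0.0]
wrist_force: [-0.4, 0.3, 0.1]
gripper_width: 0.0854
rot deg [-0.16  0.13 -0.2 ]
t 19.55 psi 29.3 pos [ 0.6022 -0.0905  0.1824] shift mm (after rot) [ 4.9 62.  52.4] w 0.0856 F [-0.2  1.  -0.6] q [-0.32  0.17  1.77  0.    1.21  0.74]
[[398.09429679 221.1134854 ]]
(array([400.3, 217.2]), np.int32(2697), 640.1, -142.2, 45.8, 45.6, -60.6)
```

View pics/w10.png

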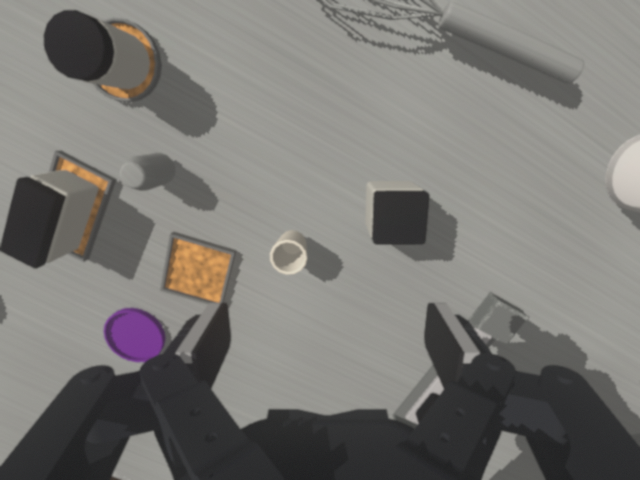

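The square jar's lid is at (400,217), square to the view, so the yaw is right. Approaching.

```bash
python3 -m jog '[[[0.006,0.03,0,0,0,0,-1],[0,0.031,0,0,0,0,-1],[0,0,0.03,0,0,0,-1],[0,0,0.03,0,0,0,-1],[0,0,0,0,0,0,-1],[0,0,0,0,0,0,-1]]]'
python3 go.py .638 -.142 .022 29.5
```

```text
t: 20.15
tool_pos: [0.6369, -0.138, 0.1236]
tool_rot: [0.967, 0.255, -0.001, -0.001]
wrist_force: [0.2, 0.0, 0.7]
gripper_width: 0.0852
rot deg [-0.14  0.11  0.01]
t 20.15 psi 29.51 pos [ 0.6369 -0.138   0.1236] shift mm (after rot) [ -1.    4.1 101.6] w 0.0852 F [0.2 0.  0.7] q [-0.37  0.31  1.7   0.    1.13  0.69]
```

```bash
python3 -m jog '[[[0,0.004,0.015,0,0,0,-1],[0,0,0.03,0,0,0,-1],[0,0,0.03,0,0,0,-1],[0,0,0.024,0,0,0,-1],[0,0,0,0,0,0,-1],[0,0,0,0,0,0,-1],[0,0,0,0,0,0,0],[0,0,0,0,0,0,0.2],[0,0,0,0,0,0,1],[0,0,0,0,0,0,1],[0,0,0,0,0,0,1],[0,0,0,0,0,0,1]]]'
python3 -m jog '[[[0,0,0,0,0,0,1]]]'
python3 go.py .638 -.142 .022 29.5
```

```text
t: 21.35
tool_pos: [0.6414, -0.1435, 0.0278]
tool_rot: [0.967, 0.254, 0.002, 0.001]
wrist_force: [0.5, -0.4, 6.6]
gripper_width: 0.0459
t: 21.45
tool_pos: [0.6414, -0.1435, 0.0278]
tool_rot: [0.967, 0.254, 0.002, 0.001]
wrist_force: [0.8, -0.0, 5.2]
gripper_width: 0.0461
rot deg [ 0.17 -0.14 -0.05]
t 21.45 psi 29.45 pos [ 0.6414 -0.1435  0.0278] shift mm (after rot) [-2.3 -3.   5.8] w 0.0461 F [ 0.8 -0.   5.2] q [-0.37  0.44  1.73  0.    0.97  0.68]
```

```bash
python3 -m jog '[[[0,0,-0.01,0,0,0,1],[0,0,-0.02,0,0,0,1],[0,0,-0.03,0,0,0,1],[0,0,-0.03,0,0,0,1],[0,0,-0.03,0,0,0,1],[0,0,-0.01,0,0,0,1],[0,0,0,0,0,4.6,1],[0,0,0,0,0,4.6,1],[0,0,0,0,0,4.6,1],[0,0,0,0,0,4.6,1],[0,0,0,0,0,0,1],[0,0,0,0,0,0,1]]]'
python3 snap.py w11
python3 go.py .4735 0 .15 11.1
```

```text
t: 22.65
tool_pos: [0.639, -0.1424, 0.154]
tool_rot: [0.995, 0.097, -0.001, -0.001]
wrist_force: [0.6, -0.0, -3.1]
gripper_width: 0.0457
rot deg [-0.07  0.1   0.04]
t 22.7 psi 11.14 pos [ 0.6392 -0.1425  0.1544] shift mm (after rot) [-135.2 -171.8    4.4] w 0.0463 F [ 0.1  0.3 -3.7] q [-0.37  0.29  1.67  0.    1.18  1.  ]
```

View pics/w11.png

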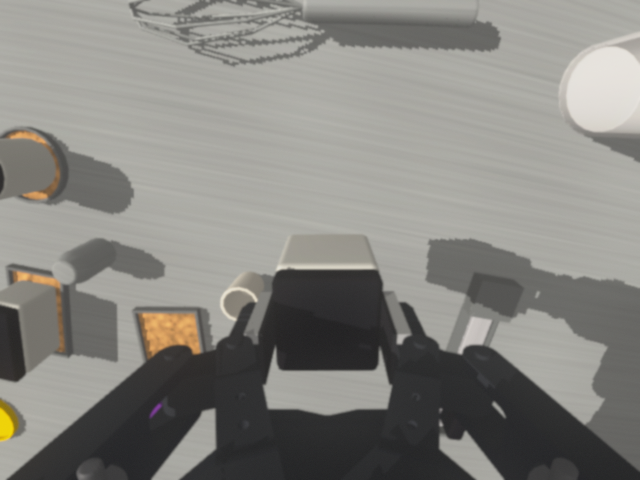

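The square jar is held level, lid columns 273–382, rows 270–370.

```bash
python3 - <<'E'
from h import *
import pickle
s=pickle.load(open('pics/w11.pkl','rb'))
X=up('wrist',[[328,270],[328,369]],.192,s); R=Ro.from_quat(s['tool_rot']).as_matrix()
print(X.round(4),((X-s['tool_pos'])@R*1000).round(1))
E
python3 -m jog '[[[-0.015,-0.018,0,0,0,0,1],[-0.024,-0.03,0,0,0,0,1],[-0.024,-0.03,0,0,0,0,1],[-0.024,-0.03,0,0,0,0,1],[-0.024,-0.03,0,0,0,0,1],[-0.014,-0.02,0,0,0,0,1],[-0.01,-0.014,0,0,0,0,1],[0,0,0.03,0,0,0,1],[0,0,0.03,0,0,0,1],[0,0,0,0,0,0,1],[0,0,0,0,0,0,1]]]'
python3 go.py .4735 0 .0308 11.1
```

```text
[[ 0.6643 -0.137   0.192 ]
 [ 0.6169 -0.1464  0.192 ]] [[ 25.8  -0.4 -38. ]
 [-22.6  -0.4 -37.9]]
t: 23.8
tool_pos: [0.4741, 0.0002, 0.0956]
tool_rot: [0.995, 0.097, -0.001, -0.0]
wrist_force: [0.3, 0.0, -1.3]
gripper_width: 0.0459
rot deg [-0.03  0.06 -0.01]
t 23.8 psi 11.09 pos [4.741e-01 2.000e-04 9.560e-02] shift mm (after rot) [-0.7  0.1 64.8] w 0.0459 F [ 0.3  0.  -1.3] q [-0.21 -0.03  2.15  0.    1.03  1.16]
```

```bash
python3 -m jog '[[[-0.002,0,0.025,0,0,0,1],[0,0,0.025,0,0,0,1],[0,0,0.008,0,0,0,1],[0,0,0,0,0,0,1],[0,0,0,0,0,0,1],[0,0,0,0,0,0,1]]]'
python3 snap.py w12
python3 go.py .472 0 .0308 11.1
```

```text
t: 24.4
tool_pos: [0.4741, -0.0006, 0.0395]
tool_rot: [0.995, 0.096, 0.002, 0.001]
wrist_force: [-1.9, 0.4, -2.8]
gripper_width: 0.0461
rot deg [ 0.07 -0.17 -0.04]
t 24.45 psi 11.06 pos [ 0.4739 -0.0006  0.0393] shift mm (after rot) [-1.7 -0.9  8.5] w 0.0458 F [-0.  -0.2 -3. ] q [-0.22  0.06  2.18 -0.    0.9   1.16]
```

View pics/w12.png

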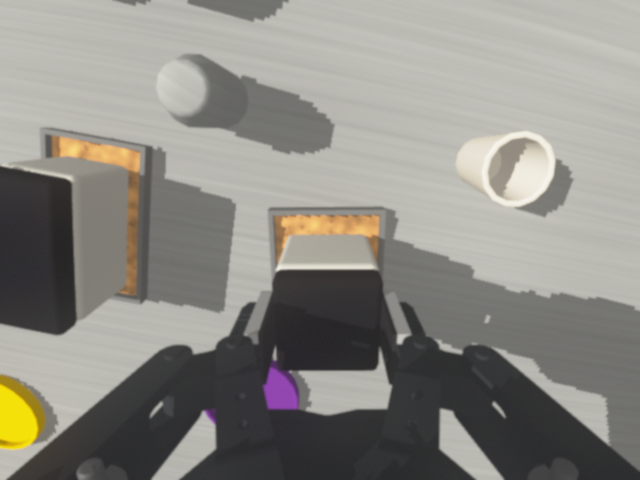

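It is aligned with the square tray (back edge at row 212, columns 270–385). Lowering to contact.

```bash
python3 -m jog '[[[-0.001,0,0.004,0,0,0,1],[0,0,0.003,0,0,0,1],[0,0,0,0,0,0,1],[0,0,0,0,0,0,1]]]'
python3 -m jog '[[[0,0,0.002,0,0,0,1],[0,0,0,0,0,0,1],[0,0,0,0,0,0,1]]]'
python3 go.py .472 0 .0308 11.1
```

```text
t: 24.85
tool_pos: [0.4716, -0.0005, 0.0307]
tool_rot: [0.995, 0.096, 0.0, 0.0]
wrist_force: [0.7, 0.5, -1.8]
gripper_width: 0.0456
t: 25.15
tool_pos: [0.4719, -0.0005, 0.0307]
tool_rot: [0.995, 0.096, -0.001, -0.0]
wrist_force: [-4.5, 1.3, 10.6]
gripper_width: 0.0457
rot deg [-0.02  0.06 -0.03]
t 25.15 psi 11.07 pos [ 0.4719 -0.0005  0.0307] shift mm (after rot) [ 0.2 -0.5 -0.1] w 0.0457 F [-4.5  1.3 10.6] q [-0.22  0.07  2.19 -0.    0.88  1.16]
```

```bash
python3 -m jog '[[[0,0,-0.0015,0,0,0,1],[0,0,0,0,0,0,0.2],[0,0,0,0,0,0,-0.5],[0,0,0,0,0,0,-1],[0,0,0,0,0,0,-1],[0,0,0,0,0,0,-1],[0,0,-0.02,0,0,0,-1],[0,0,-0.03,0,0,0,-1],[0,0,-0.03,0,0,0,-1],[0,0,-0.04,0,0,0,-1],[0,0,-0.04,0,0,0,-1],[0,0,0,0,0,0,-1]]]'
python3 snap.py w13; python3 go.py .48 -.32 .18 0
python3 - <<'E'
from seg import *
import pickle
s=pickle.load(open('pics/w13.pkl','rb'));I=cv2.imread('pics/w13.png')
print(fit('wrist',I,pr('wrist',[[.4735,0,.069]],s)[0],.069,'b',s))
E
```

```text
t: 26.35
tool_pos: [0.4754, -0.0013, 0.1971]
tool_rot: [0.995, 0.096, 0.006, 0.002]
wrist_force: [0.4, 0.4, 1.1]
gripper_width: 0.0856
rot deg [ 0.14 -0.42 11.06]
t 26.4 psi 11.06 pos [ 0.4736 -0.0009  0.1938] shift mm (after rot) [  6.4 319.1  13.8] w 0.0855 F [ 0.   0.5 -0.1] q [-0.22 -0.16  2.08 -0.    1.22  1.16]
(array([325. , 228.4]), np.int32(2342), 471.6, -0.0, 45.4, 44.4, -79.0)
```

View pics/w13.png

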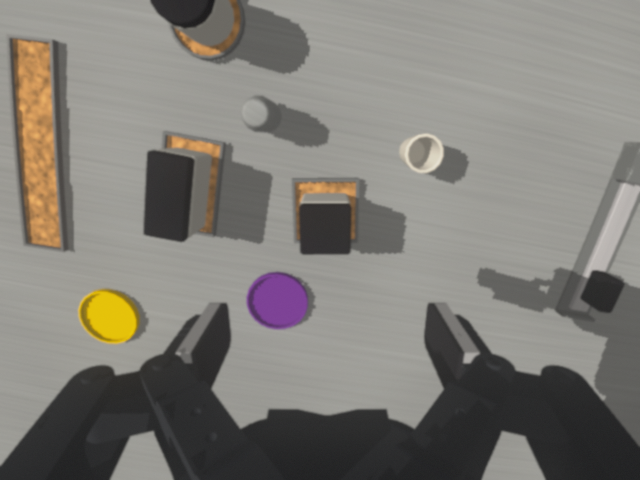

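The square jar is seated: lid (325,228), measured (0.472, 0.000). Now the bar, its grip at (603,291) in this view.

```bash
python3 -m jog '[[[0,0,0,0,0,5.5,-1],[0,0,0,0,0,5.6,-1],[0,0.04,0,0,0,0,-1],[0,0.04,0,0,0,0,-1],[0,0.04,0,0,0,0,-1],[0,0.04,0,0,0,0,-1],[0,0.04,0,0,0,0,-1],[0,0.04,0,0,0,0,-1],[0,0.04,0,0,0,0,-1],[0,0.04,0,0,0,0,-1],[0,0,0,0,0,0,-1],[0,0,0,0,0,0,-1]]]'
python3 snap.py w14; python3 go.py .447 -.323 .18 0
```

```text
t: 27.6
tool_pos: [0.4702, -0.3203, 0.1879]
tool_rot: [1.0, -0.001, -0.001, -0.002]
wrist_force: [-0.7, 0.2, -0.2]
gripper_width: 0.0855
rot deg [-0.16  0.14 -0.07]
t 27.65 psi -0.07 pos [ 0.4704 -0.3195  0.1882] shift mm (after rot) [-23.4   3.5   8.2] w 0.0854 F [-1.1 -0.5  0.2] q [-0.78  0.07  1.86  0.    1.21  0.8 ]
```

View pics/w14.png

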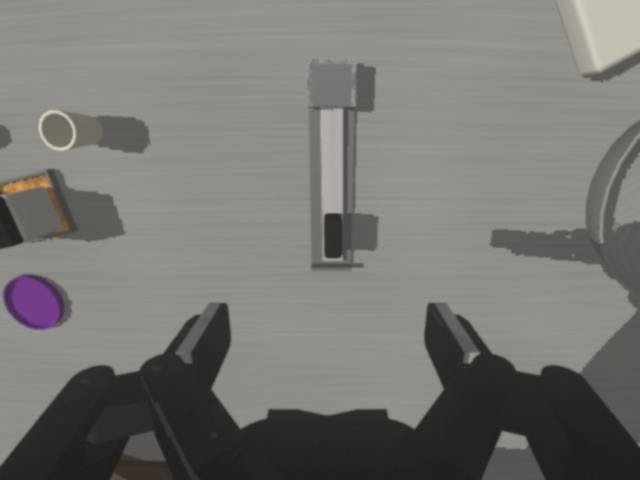

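Grip at (333,235), blade columns 321–344, lip at row 266, bridge rows 60–106. I'll measure it.

```bash
python3 - <<'E'
from seg import *
import pickle
s=pickle.load(open('pics/w14.pkl','rb'));I=cv2.imread('pics/w14.png')
print('grip',fit('wrist',I,(333,235),.043,'b',s))
print('blade end L/R, far L/R',up('wrist',[[322,260],[344,260],[321,109],[344,109]],.009,s).round(4))
print('lip',up('wrist',[[312,264],[352,264]],.015,s).round(4),'bridge top',up('wrist',[[309,62],[356,62],[307,105],[356,105]],.021,s).round(4))
c=I[40:280,270:400]; cv2.imwrite('pics/w14c.png',cv2.resize(c,None,fx=2.5,fy=2.5,interpolation=cv2.INTER_CUBIC))
E
```

```text
grip (array([333.2, 235. ]), np.int32(682), 453.3, -324.2, 42.8, 15.9, 0.6)
blade end L/R, far L/R [[ 0.4147 -0.3128  0.009 ]
 [ 0.4147 -0.3366  0.009 ]
 [ 0.5685 -0.313   0.009 ]
 [ 0.5684 -0.3348  0.009 ]]
lip [[ 0.4125 -0.3022  0.015 ]
 [ 0.4125 -0.3449  0.015 ]] bridge top [[ 0.6075 -0.3029  0.021 ]
 [ 0.6073 -0.3446  0.021 ]
 [ 0.5714 -0.3005  0.021 ]
 [ 0.5712 -0.3453  0.021 ]]
```

View pics/w14c.png

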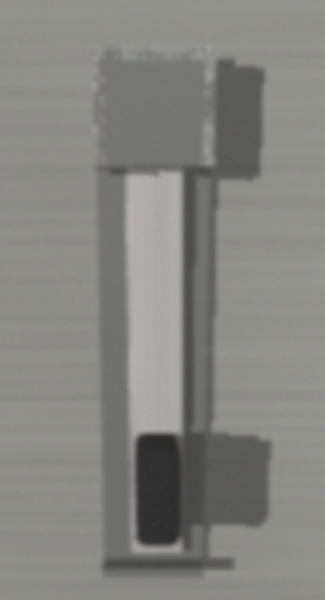

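```bash
python3 -m jog '[[[-0.022,0.004,0,0,0,0,-1],[0,0,0.03,0,0,0,-1],[0,0,0.03,0,0,0,-1],[0,0,0.03,0,0,0,-1],[0,0,0.03,0,0,0,-1],[0,0,0,0,0,0,-1],[0,0,0,0,0,0,-1],[0,0,0,0,0,0,-1]]]'
python3 go.py .449 -.324 .016 0
```

```text
t: 28.45
tool_pos: [0.4504, -0.3248, 0.0721]
tool_rot: [1.0, 0.0, 0.001, 0.001]
wrist_force: [0.0, 0.1, 1.3]
gripper_width: 0.0851
rot deg [ 0.13 -0.13  0.01]
t 28.45 psi 0.01 pos [ 0.4504 -0.3248  0.0721] shift mm (after rot) [-1.4 -0.8 56.1] w 0.0851 F [0.  0.1 1.3] q [-0.81  0.18  1.98  0.    0.99  0.76]
```

```bash
python3 -m jog '[[[-0.001,-0.001,0.02,0,0,0,-1],[0,0,0.02,0,0,0,-1],[0,0,0.013,0,0,0,-1],[0,0,0,0,0,0,-1],[0,0,0,0,0,0,-1],[0,0,0,0,0,0,-1]]]'
python3 go.py .449 -.324 .016 0
```

```text
t: 29.05
tool_pos: [0.4491, -0.3243, 0.0186]
tool_rot: [1.0, -0.0, 0.001, 0.001]
wrist_force: [0.2, 0.6, 0.1]
gripper_width: 0.0854
rot deg [ 0.11 -0.1  -0.04]
t 29.05 psi -0.04 pos [ 0.4491 -0.3243  0.0186] shift mm (after rot) [-0.1 -0.3  2.6] w 0.0854 F [0.2 0.6 0.1] q [-0.81  0.26  2.   -0.    0.88  0.76]
```

```bash
python3 -m jog '[[[0,0,0.002,0,0,0,0],[0,0,0,0,0,0,0.4],[0,0,0,0,0,0,0.6],[0,0,0,0,0,0,1],[0,0,0,0,0,0,1],[0,0,0,0,0,0,1],[0,0,0,0,0,0,1],[0,0,0,0,0,0,1],[0,0,0,0,0,0,1]]]' 80
python3 go.py .449 -.324 .016 0
```

```text
t: 29.95
tool_pos: [0.4483, -0.3238, 0.0156]
tool_rot: [1.0, -0.0, 0.0, 0.0]
wrist_force: [-1.6, 0.0, 5.3]
gripper_width: 0.015
rot deg [ 0.03 -0.01 -0.04]
t 29.95 psi -0.04 pos [ 0.4483 -0.3238  0.0156] shift mm (after rot) [ 0.7  0.2 -0.4] w 0.015 F [-1.6  0.   5.3] q [-0.81  0.26  2.   -0.    0.88  0.76]
```

```bash
python3 -m jog '[[[-0.0005,0,-0.0057,0,-2,0,1],[-0.001,0,-0.0057,0,-2,0,1],[0,0,0,0,0,0,1],[0,0,0,0,0,0,1]]]'
python3 go.py .449 -.324 .016 0
python3 -m jog '[[[-0.001,0,-0.0057,0,-2,0,1],[-0.0015,0,-0.0057,0,-2,0,1],[0,0,0,0,0,0,1],[0,0,0,0,0,0,1]]]'
python3 go.py .449 -.324 .016 0; python3 snap.py w15; python3 - <<'E'
from station import camera
import cv2
b=camera('scene')[:,:,::-1]; cv2.imwrite('pics/s1.png',cv2.resize(b[200:360,60:240],None,fx=4,fy=3.7,interpolation=cv2.INTER_CUBIC))
E
```

```text
t: 30.35
tool_pos: [0.4468, -0.3229, 0.0257]
tool_rot: [0.999, -0.0, -0.035, -0.0]
wrist_force: [-0.3, 1.4, -1.0]
gripper_width: 0.0146
rot deg [-0.06  3.99 -0.04]
t 30.35 psi -0.04 pos [ 0.4468 -0.3229  0.0257] shift mm (after rot) [2.2 1.1 9.7] w 0.0146 F [-0.3  1.4 -1. ] q [-0.79  0.27  1.96 -0.06  0.96  0.82]
t: 30.75
tool_pos: [0.445, -0.3229, 0.0373]
tool_rot: [0.998, -0.0, -0.07, -0.001]
wrist_force: [0.3, -0.1, -2.1]
gripper_width: 0.0145
rot deg [-0.07  8.   -0.04]
t 30.75 psi -0.04 pos [ 0.445  -0.3229  0.0373] shift mm (after rot) [ 4.   1.1 21.3] w 0.0145 F [ 0.3 -0.1 -2.1] q [-0.76  0.29  1.92 -0.11  1.04  0.87]
```

View pics/s1.png

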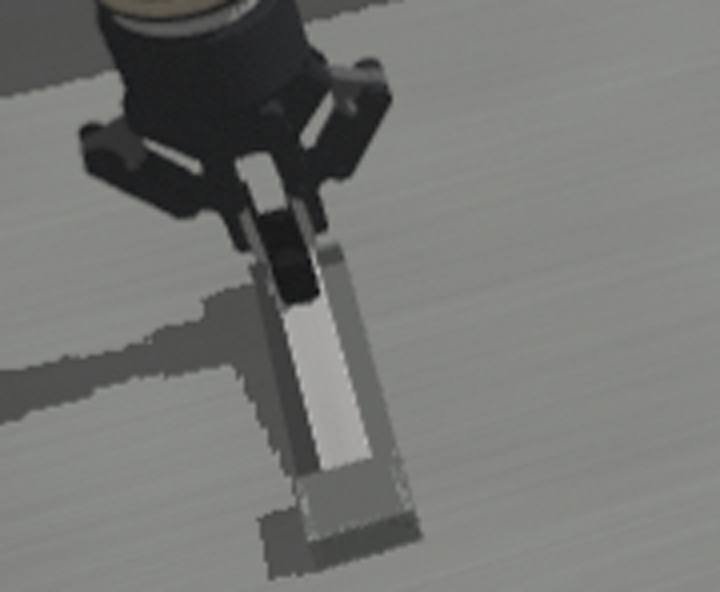

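View pics/w15.png

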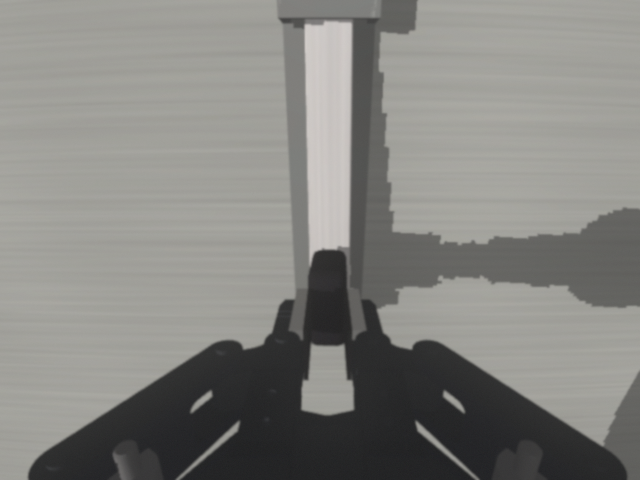

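The bar is tilted 8° with the grip end above the lip and wrist force around 2 N, so nothing is jammed. Drawing it out along −x.

```bash
python3 -m jog '[[[-0.01,0,0.001,0,0,0,1],[-0.01,0,0.001,0,0,0,1],[0,0,0,0,0,0,1]]]'
python3 -m jog '[[[-0.015,0,0.0015,0,0,0,1],[-0.015,0,0.0015,0,0,0,1],[-0.012,0,0.001,0,0,0,1],[0,0,0,0,0,0,1],[0,0,0,0,0,0,1]]]'
python3 go.py .385 -.324 .15 0; python3 snap.py w16
```

```text
t: 31.15
tool_pos: [0.4234, -0.3229, 0.0385]
tool_rot: [0.998, -0.001, -0.07, -0.001]
wrist_force: [-0.2, 1.1, -1.4]
gripper_width: 0.0146
t: 31.65
tool_pos: [0.3829, -0.3236, 0.0411]
tool_rot: [0.998, -0.001, -0.069, 0.0]
wrist_force: [-0.4, 0.7, -1.1]
gripper_width: 0.0145
rot deg [ 0.02  7.96 -0.1 ]
t 31.65 psi -0.1 pos [ 0.3829 -0.3236  0.0411] shift mm (after rot) [   2.1    0.4 -108.9] w 0.0145 F [-0.4  0.7 -1.1] q [-0.85  0.18  2.05 -0.12  1.01  0.8 ]
```

View pics/w16.png

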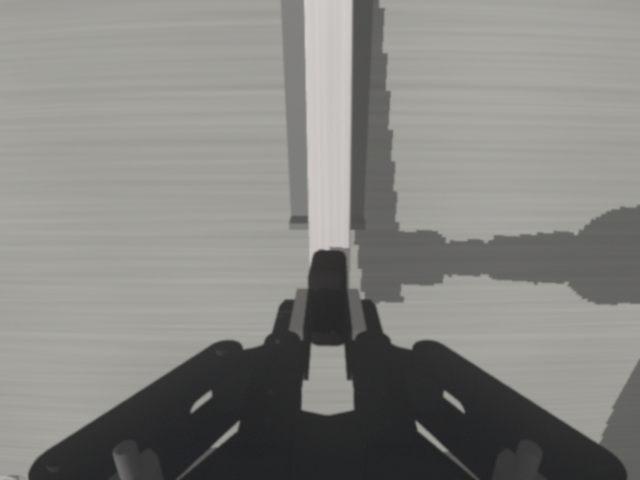

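The bar's far end is clear of the bridge and the lip (lip at row 220). Lifting, then levelling.

```bash
python3 -m jog '[[[-0.001,0,-0.015,0,0,0,1],[-0.003,0,-0.02,0,0,0,1],[-0.003,0,-0.02,0,0,0,1],[0,0,0,0,2,0,1],[0,0,0,0,2,0,1],[0,0,0,0,2,0,1],[0,0,0,0,2,0,1],[0.02,0,-0.02,0,0,0,1],[0.03,0,-0.02,0,0,0,1],[0.03,0,-0.02,0,0,0,1],[0,0,0,0,0,0,1],[0,0,0,0,0,0,1]]]'
python3 go.py .47 .31 .16 1.8; python3 snap.py w17
```

```text
t: 32.9
tool_pos: [0.4633, -0.323, 0.1552]
tool_rot: [1.0, -0.0, -0.001, -0.001]
wrist_force: [0.3, -1.2, -1.7]
gripper_width: 0.0144
rot deg [-0.08  0.06 -1.8 ]
t 32.9 psi -0.0 pos [ 0.4633 -0.323   0.1552] shift mm (after rot) [  26.6 -632.4   -4.8] w 0.0144 F [ 0.3 -1.2 -1.7] q [-0.79  0.1   1.9   0.    1.15  0.78]
```

View pics/w17.png

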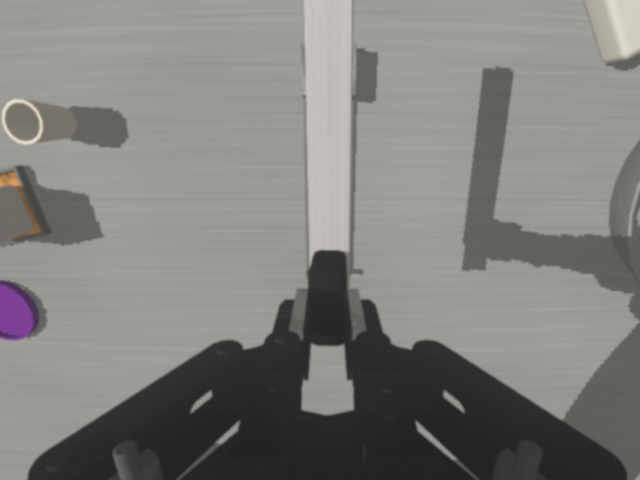

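The bar is out and level; the wrist force shows only its weight. Carrying it across, at x of about 0.47–0.49, clear of the jars.

```bash
python3 -m jog '[[[0.01,-0.015,-0.005,0,0,0,1],[0.01,-0.03,0,0,0,0,1],[0.005,-0.035,0,0,0,0,1],[0,-0.035,0,0,0,0,1],[0,-0.035,0,0,0,0,1],[0,-0.035,0,0,0,0,1],[0,-0.035,0,0,0,0,1],[0,-0.035,0,0,0,0,1],[0,-0.035,0,0,0,0,1],[0,-0.035,0,0,0,0,1],[0,0,0,0,0,0,1]]]'
python3 go.py .47 .31 .16 1.8
```

```text
t: 34.05
tool_pos: [0.4865, 0.0046, 0.159]
tool_rot: [1.0, 0.001, -0.002, -0.001]
wrist_force: [0.4, -0.8, -2.4]
gripper_width: 0.0146
rot deg [-0.14  0.24 -1.65]
t 34.05 psi 0.15 pos [0.4865 0.0046 0.159 ] shift mm (after rot) [  -6.9 -305.8   -1. ] w 0.0146 F [ 0.4 -0.8 -2.4] q [-0.2  -0.09  2.07  0.    1.16  1.37]
```

```bash
python3 -m jog '[[[-0.002,-0.025,0,0,0,-0.9,1],[-0.002,-0.035,0,0,0,-0.8,1],[-0.01,-0.035,0,0,0,0,1],[-0.01,-0.035,0,0,0,0,1],[-0.01,-0.035,0,0,0,0,1],[-0.01,-0.035,0,0,0,0,1],[-0.01,-0.035,0,0,0,0,1],[-0.01,-0.035,0,0,0,0,1],[0,-0.02,0,0,0,0,1],[0,-0.012,0,0,0,0,1],[0,0,0,0,0,0,1],[0,0,0,0,0,0,1]]]'
python3 go.py .42 .31 .06 1.8;python3 snap.py w18
```

```text
t: 35.25
tool_pos: [0.4176, 0.3004, 0.1605]
tool_rot: [1.0, 0.014, -0.001, 0.001]
wrist_force: [-0.9, -0.5, -1.8]
gripper_width: 0.015
rot deg [ 0.07  0.08 -0.19]
t 35.25 psi 1.61 pos [0.4176 0.3004 0.1605] shift mm (after rot) [  2.7  -9.5 100.5] w 0.015 F [-0.9 -0.5 -1.8] q [ 0.43 -0.02  2.01 -0.    1.16  1.97]
```

View pics/w18.png

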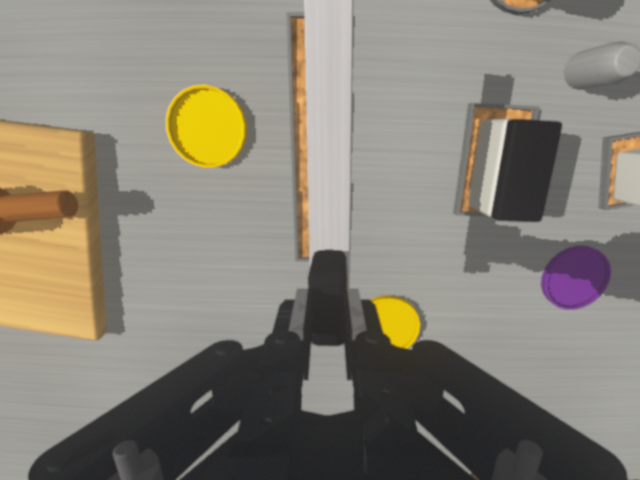

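The bar hangs just right of the rest's axis (rest columns 290–~350). Shift left 9.5 mm, then lower.

```bash
python3 -m jog '[[[0.003,-0.01,0.01,0,0,0,1],[0,0,0.03,0,0,0,1],[0,0,0.03,0,0,0,1],[0,0,0.03,0,0,0,1],[0,0,0,0,0,0,1],[0,0,0,0,0,0,1],[0,0,0,0,0,0,1]]]'
python3 go.py .42 .31 .018 1.8;python3 snap.py w19
```

```text
t: 36.0
tool_pos: [0.4221, 0.312, 0.0634]
tool_rot: [1.0, 0.014, 0.002, -0.001]
wrist_force: [-0.2, 0.1, -1.3]
gripper_width: 0.0144
rot deg [-0.08 -0.19 -0.19]
t 36.0 psi 1.61 pos [0.4221 0.312  0.0634] shift mm (after rot) [-2.2  1.9 45.4] w 0.0144 F [-0.2  0.1 -1.3] q [ 0.44  0.13  2.05 -0.    0.96  1.99]
```

View pics/w19.png

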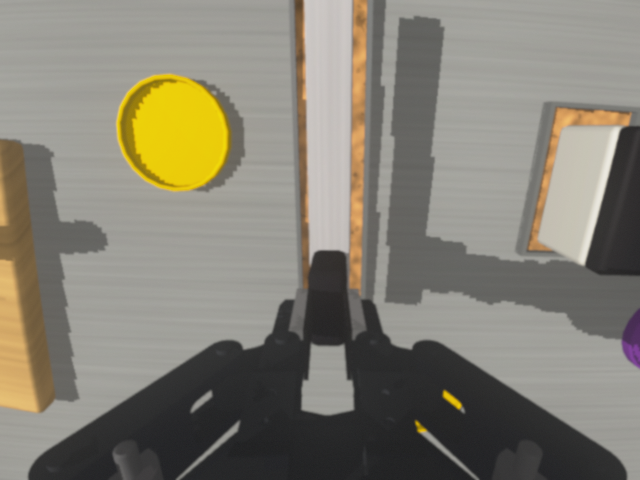

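```bash
python3 -m jog '[[[-0.002,0.002,0.01,0,0,0,1],[0,0,0.02,0,0,0,1],[0,0,0.01,0,0,0,1],[0,0,0,0,0,0,1],[0,0,0,0,0,0,1],[0,0,0,0,0,0,1]]]'
python3 go.py .42 .31 .016 1.8;python3 snap.py w20
```

```text
t: 36.65
tool_pos: [0.4192, 0.3101, 0.0222]
tool_rot: [1.0, 0.015, 0.001, -0.0]
wrist_force: [0.3, -0.2, -2.3]
gripper_width: 0.0144
rot deg [-0.04 -0.09 -0.14]
t 36.65 psi 1.66 pos [0.4192 0.3101 0.0222] shift mm (after rot) [0.8 0.1 6.2] w 0.0144 F [ 0.3 -0.2 -2.3] q [ 0.44  0.19  2.07 -0.    0.88  1.98]
```

View pics/w20.png

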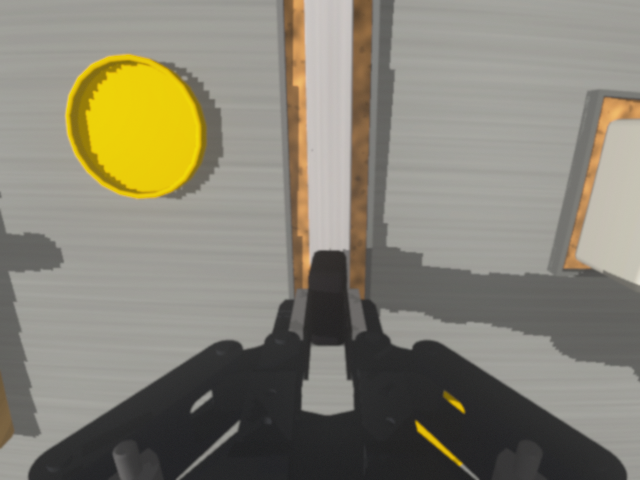

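```bash
python3 -m jog '[[[0,0,0.003,0,0,0,1],[0,0,0.002,0,0,0,1],[0,0,0,0,0,0,1],[0,0,0,0,0,0,1]]]'
python3 -m jog '[[[0,0,0.002,0,0,0,1],[0,0,0,0,0,0,1],[0,0,0,0,0,0,1]]]'
python3 go.py .42 .31 .016 1.8
```

```text
t: 37.1
tool_pos: [0.4184, 0.3097, 0.0163]
tool_rot: [1.0, 0.014, -0.0, 0.0]
wrist_force: [-0.7, -0.7, -2.0]
gripper_width: 0.0141
t: 37.4
tool_pos: [0.4187, 0.3098, 0.0156]
tool_rot: [1.0, 0.015, -0.0, 0.0]
wrist_force: [-3.4, -2.7, 5.8]
gripper_width: 0.0148
rot deg [ 0.02  0.03 -0.13]
t 37.4 psi 1.67 pos [0.4187 0.3098 0.0156] shift mm (after rot) [ 1.3 -0.2 -0.4] w 0.0148 F [-3.4 -2.7  5.8] q [ 0.44  0.2   2.07 -0.    0.87  1.98]
```

Contact at the same TCP height as the pick (0.0156), so the bar is flat on the floor. Releasing.

```bash
python3 -m jog '[[[0,0,-0.001,0,0,0,0.6],[0,0,0,0,0,0,0.2],[0,0,0,0,0,0,-0.5],[0,0,0,0,0,0,-1],[0,0,0,0,0,0,-1],[0,0,0,0,0,0,-1],[0,0,0,0,0,0,-1],[0,0,-0.02,0,0,0,-1],[0,0,-0.03,0,0,0,-1],[0,0,-0.04,0,0,0,-1],[0,0,-0.04,0,0,0,-1],[0,0,-0.04,0,0,0,-1]]]'
python3 -m jog '[[[0,0,0,0,0,0,-1],[0,0,0,0,0,0,-1],[0,0,0,0,0,0,-1]]]'
python3 snap.py w21; python3 - <<'E'
from seg import *
from station import camera
import pickle
s=pickle.load(open('pics/w21.pkl','rb'));I=cv2.imread('pics/w21.png')
print('grip',fit('wrist',I,pr('wrist',[[.42,.31,.043]],s)[0],.043,'b',s), s['tool_pos'],s['gripper_width'])
for n in('top','scene'): cv2.imwrite(f'pics/{n}_end.png',camera(n)[:,:,::-1])
T=cv2.imread('pics/top_end.png')
for nm,X in [('r',(.635,.146,.073)),('s',(.473,0,.069)),('o',(.473,.146,.065))]:
    print(nm,fit('top',T,pr('top',[X])[0],X[2],'b'))
E
```

```text
t: 38.6
tool_pos: [0.4181, 0.3095, 0.1867]
tool_rot: [1.0, 0.014, -0.0, 0.0]
wrist_force: [0.6, 0.9, -0.1]
gripper_width: 0.0856
t: 38.9
tool_pos: [0.4175, 0.3093, 0.1838]
tool_rot: [1.0, 0.014, -0.001, 0.001]
wrist_force: [0.1, 0.2, 0.1]
gripper_width: 0.0855
grip (array([328.4, 214. ]), np.int32(669), 422.3, 309.0, 40.5, 14.7, 1.3) [0.41754035 0.3092611  0.18376924] 0.08551682441914805
r (array([278.4, 175.9]), np.int32(294), 632.0, 142.9, 44.4, 43.9, 88.2)
s (array([345.1, 246.5]), np.int32(395), 468.6, 0.0, 46.9, 43.8, 11.5)
o (array([278.2, 248.8]), np.int32(563), 469.4, 146.1, 75.3, 36.6, -0.6)
```

View pics/w21.png

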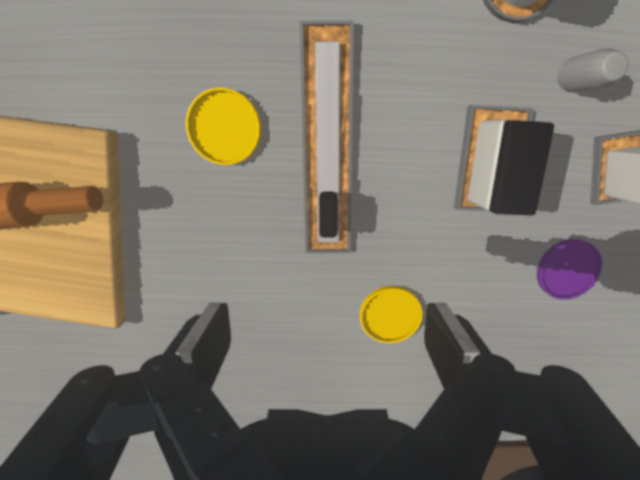

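View pics/scene_end.png

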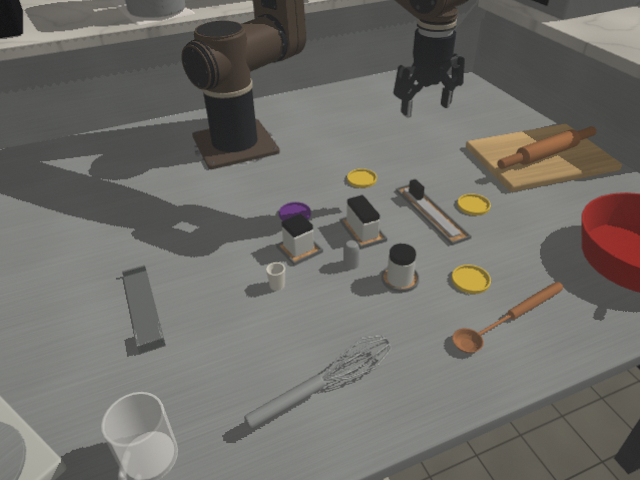

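The bar lies in the rest, blade rows 41–240 inside cork rows 25–250, grip up at (328,214). All three jars stand in their own trays, and the arm is clear. Handing in.

```bash
python3 -c "
from station import ticket,env
print(ticket.job_done(), env.state()['t'])"
```

```text
the job is handed in; nothing more can be done
the job is handed in; nothing more can be done
```

I put the round, oblong and square containers in their own trays. I then tilted the bar 8°, drew it out from under the bridge and laid it in the rest, grip up. The job was handed in at about 39 s of the 106 s allowed; no verdict was reported.

**Last checks:**
- **Containers:** Wrist views measured each within about 2 mm of its tray's centre. The final top view put them about 4–5 mm off, still inside the 13 mm limit.
- **Bar:** Its grip was within about 2 mm of where it should be and the bar's direction within about 1° of the rest's. It touched down at the same tool height as when it was picked up, so it should be flat.
- **Robot:** The gripper was open and raised about 0.18 m, with wrist force near zero. Nothing disagreed by more than those few millimetres, and no check failed.

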